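Swap the battery pack between two modules of a small satellite

TASK

The spent battery pack is boxed in between the tall radio and computer in the satellite chassis: stand those two on the parking tray, move the spent pack to the empty charger and fit the fresh pack from the other charger squarely in its place. Then stand the radio and the computer back squarely where each came from. Keep everything upright, drop nothing, and leave the glue bottle and the screw dish undisturbed.

Things in the scene. Friction and masses are not known exactly. Their poses are not given: they have to be found in the camera images.
- chassis: Fixed open aluminium frame, 340 (y) by 100 mm (x), blue feet, solar cells outside. Origin at table level under its centre. Flat inner floor at z 26 mm, 92 mm wide (x); side walls end at z 106, end plates at z 112. Spent pack at y 0, radio and computer at y +52 and -52 (which varies), gaps 8 to 10 mm, too small for a finger. Beyond |y| 125 mm: fixed low boards and wheel, up to z 82.
- radio: Loose bare aluminium box, two small brass connectors (10 mm high) on top; 80 (x) by 42 (y) by 96 mm tall, 0.3 to 0.6 kg. Origin: centre of its underside; z up. Starts standing in the chassis, axes along the chassis's. May be turned half round. Grip across y near its top, above the level of the pack.
- computer: Loose stiff stack of green circuit boards with a black pin header on top; 80 (x) by 38 (y) by 96 mm tall, 0.2 to 0.4 kg. Origin: centre of its underside; z up. Starts standing in the chassis, on the other side of the spent pack from the radio, axes along the chassis's. May be turned half round. Grip across y near its top.
- spent_pack: Loose stiff battery pack: four pale lying cells, black end holders, aluminium side plates; 80 (x) by 46 (y) by 52 mm tall, 0.25 to 0.45 kg. Origin: centre of its underside; z up. Starts in the middle of the chassis between radio and computer. May be turned half round. Grip across y, on the side plates.
- fresh_pack: Loose battery pack exactly like the spent one, told apart only by its place: at the start it stands in one of the two chargers. Same size, origin and axes.
- charger_fresh: Fixed grey charging cradle holding the fresh pack at the start, 106 (x) by 72 mm (y), black housing 24 mm high along its +y side (y 36 to 58). Origin: table level under the seat's centre. Seat floor at z 14 mm, 96 by 62 mm, inside a lip that ends at z 22. The pack stands with its x and y along the cradle's.
- charger_empty: Fixed cradle of the same shape, size, origin and axes as the other, empty at the start; the two stand end to end along x on a green mat, left or right of the chassis; which is nearer the robot varies. The spent pack goes into its seat, its x and y along the cradle's.
- tray: Fixed flat black parking tray, 236 (x) by 126 mm (y), on the other side of the chassis from the chargers. Origin: table level under its centre. Inner floor at z 4 mm, 228 by 118 mm; walls end at z 14. Room for radio and computer end to end at x +55 and -55 mm, their axes along the tray's.
- glue_bottle: Loose bystander: small red dropper bottle with a white nozzle, 32 mm in diameter, 86 mm tall, standing in front of the chassis. Origin: centre of its underside. Not to be moved.
- screw_dish: Loose bystander: round steel dish with screws, 68 mm in diameter, 18 mm tall, in front of the chassis. Origin: centre of its underside. Not to be moved.
Things that resemble listed ones, but are neither listed nor needed, are in the scene too. Leave any blue look-alike of the spent_pack alone.

How it is judged:
By the outcome, as a careful person would: the job done as asked, in the order asked, and still so for the second after the job is handed in, with the robot touching nothing.
It also fails if it takes over 138 s, if anything falls off the work surface, if the arm or the gripper's body presses on something with over 40 N, if the wrist force passes 120 N, or if a joint passes its speed limit or range.

ROBOT

A 6-joint arm with a two-finger parallel gripper is mounted at the origin on the work surface. World frame = base frame: x ahead of the robot, y to its left, z up, the work surface at z = 0. Lengths are in m, angles in rad, forces in N, time in s.
With the tool pointing down it reaches from about 0.3 to 0.875 m from the base axis. Payload 6.4 kg.
Tool frame: the origin (TCP) lies on the centre line of the jaws, within the pads' length; the fingertips stand 25 mm ahead of it and the grasp point (between the pads) lies 6 mm ahead of it (ctrl.tip_reach is the distance from the TCP to the fingertips, in m); z points along the fingers, y is the line along which they close (so a half turn about z gives the same grasp; the last joint's range is limited). The gripper opens to 85 mm and grips with 20 to 120 N. Pads are 22 mm wide; open, the fingers measure 114 mm over their backs; the gripper's body (76 mm by 85 mm) begins 54 mm behind the grasp point. The pads swing forward as they close: fully open they stand 13 mm farther back than shut.
Start: joints at [-1.443, 0.181, 1.607, -0, 1.354, -0.206], TCP at [0.188, -0.543, 0.256] pointing down, gripper open.
Joint ranges: [-2.99, 2.99], [-0.89, 2.07], [0.3, 2.58], [-1.14, 4.28], [0, 2.63], [-3.12, 3.12]. Speed limits (rad/s): [2.57, 2.57, 3.01, 3.14, 3.14, 3.14].

INTERFACE

Orientations are given as a unit quaternion [w, x, y, z].
In Python, from bench import ctrl gives the robot as it stands.
- The arm moves only by the tool servo_tool, never from a script. Its argument "motion" is a list that holds one entry, the list of rows, each a list of 5 numbers: the shift along the tool's x, y, z in cm, then the turn about the tool's z in degrees, then the closure, from -1 (fully open) to 1 (shut). In form: [[[dx, dy, dz, twist, claw], ...]]. A call has 1 to 5 rows; each row is the pose to reach, as a shift and turn from the pose commanded when the call began, along the tool's axes at that moment; what a row does not reach only later rows make up. A row lasts 1/10 s, in which the tool goes at most 50 mm and 8.59 degrees, less where a joint would pass 70% of its speed; a pose out of reach is approached as far as the arm can. A call with a gripper value outside its range is refused whole. The fingers move at their own pace and stop on an object; the grip force is fixed at half the most. Time passes only in rows, so rows that repeat a pose let the fingers close. It gives the time, the measured TCP pose, the force, the opening and the grip force at its end, in the units of the state.
- ctrl.get_obs(): the state, without advancing time (a new reading comes with each control period).
- ctrl.camera(name): name is "side" or "top"; returns a dict with "pixels" (384x512x3 uint8, red, green, blue), "depth" (384x512 float32, m along the optical axis (not along the pixel's ray), 0 where there is no reading), "fx", "fy", "cx", "cy" (pixels), "R" (3x3) and "t" (3): a world point X has camera coordinates R X + t. Camera axes: x right, y down, z forward; pixel columns grow to the right and rows downward; lengths in m; the calibration is good to about 2 mm. A picture is of the moment at which its call begins.
- ctrl.hand_in(): hands the job in; it is judged then, once.
The state is a dict: "time_s": time; "q": joint angles; "dq": joint speeds; "joint_efforts": joint torques, N m; "eef_pos": TCP position; "eef_rot": TCP orientation; "wrist_force": force on the tool from outside, world axes, zero at the start; "torque": the same for the moment, N m; "opening": opening from 0.0 (shut) to 1.0 (fully open); "grasp_force": force on a finger pad.
Only numpy, scipy, OpenCV 4.12 (cv2) and the standard library are available. Lean on these libraries where they do the work, as an engineer would, in place of code of your own. Each camera call takes 0.05 s, during which the arm holds its last target. There are 200 camera calls.

## Working session

There is one attempt and no reset: what is moved stays moved. The work goes in short steps, Python scripts to look and compute and a tool call to move; the robot and the scene stay as the last step left them, time stands still between calls to the robot, and variables do not carry over. Pictures are saved under pics/ and viewed, at most 14 in all, crops included, and the job is handed in when it is done.

Besides the shell and the picture viewer there is one more tool, called by a JSON object that holds its "name" and its "arguments", one argument or row to a line. servo_tool: Moves the arm, as the interface text tells. Its arguments: {"type":"object","properties":{"motion":{"type":"array"}},"required":["motion"]}

```bash
ls; mkdir -p pics
python3 - <<'E'
from bench import ctrl
import cv2,numpy as np
o=ctrl.get_obs();print(o)
for n in("top","side"):
    c=ctrl.camera(n);np.savez(f"{n}0.npz",**c);cv2.imwrite(f"pics/{n}0.png",c["pixels"][:,:,::-1])
    print(n,c["fx"],c["fy"],c["cx"],c["cy"],c["R"],c["t"],-np.array(c["R"]).T@c["t"])
E
```

```text
pics
{'time_s': 0.0, 'q': array([-1.44333698e+00,  1.81538754e-01,  1.60800597e+00,  8.95919154e-07,
        1.35377672e+00, -2.06335178e-01]), 'dq': array([-0.00250054, -0.00185156,  0.00116139,  0.00130564,  0.00012882,
       -0.00036272]), 'joint_efforts': array([-9.15909072e-05, -4.44868433e+01, -3.51336050e+01, -2.44034854e-04,
        9.01222753e-03,  2.90746004e-05]), 'eef_pos': array([ 0.18832003, -0.54275575,  0.25538638]), 'eef_rot': array([-8.63703631e-04,  9.86104598e-01,  1.66123370e-01,  3.45180515e-05]), 'wrist_force': array([ 0.16238601, -0.37369223,  0.1424343 ]), 'torque': array([-0.03151571, -0.02035552,  0.0036844 ]), 'grasp_force': 0.0, 'opening': 0.9993256315804091}
top 489.7513542853334 489.7513542853334 250.691049826103 192.01778489385578 [[-0.02741517 -0.99944771  0.01877989]
 [-0.98406618  0.02368206 -0.17621838]
 [ 0.17567631 -0.02331171 -0.98417194]] [0.02117236 0.49263153 1.4415562 ] [0.23211521 0.04309929 1.50515227]
side 427.3468135559519 427.3468135559519 253.69400696089585 192.5062415101211 [[ 0.99951499 -0.02841986  0.01273192]
 [-0.00839903 -0.63970641 -0.76857346]
 [ 0.02998744  0.76809376 -0.63963485]] [-0.47171283  0.06534275  1.13572964] [ 0.43797524 -0.84395269  0.78267876]
```

View pics/top0.png

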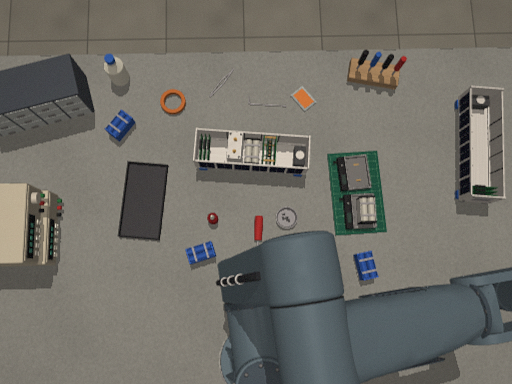

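View pics/side0.png

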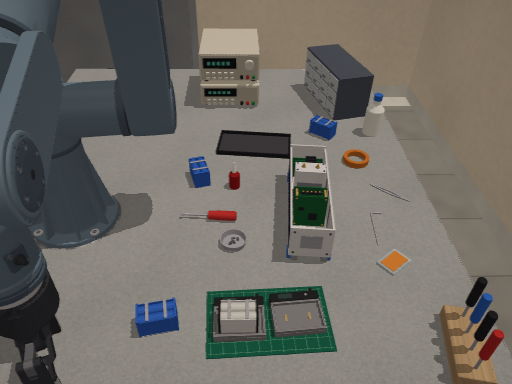

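```bash
cat > h.py <<'E'
import numpy as np,cv2
def load(n): return dict(np.load(n))
def cloud(c):
    v,u=np.mgrid[0:384,0:512]; d=c["depth"]
    P=np.stack([(u-c["cx"])/c["fx"]*d,(v-c["cy"])/c["fy"]*d,d],-1)-c["t"]
    return P@c["R"]
def ray(c,uv,z):
    uv=np.atleast_2d(np.asarray(uv,float)); d=np.stack([(uv[:,0]-c["cx"])/c["fx"],(uv[:,1]-c["cy"])/c["fy"],np.ones(len(uv))],1)@c["R"]
    o=-c["R"].T@c["t"]; return o+d*((z-o[2])/d[:,2])[:,None]
def rect(P):
    (a,b),(w,h),t=cv2.minAreaRect((P[:,:2]*1000).astype(np.float32)); return np.round([a,b,w,h,t],1)
E
python3 - <<'E'
from h import *
c=load("top0.npz");W=cloud(c);im=c["pixels"][:,:,::-1]
for n,(u0,v0,u1,v1) in dict(ch=(190,122,314,178),cg=(325,148,388,238)).items():
    k=6; cv2.imwrite(f"pics/{n}.png",cv2.resize(im[v0:v1,u0:u1],None,fx=k,fy=k,interpolation=cv2.INTER_CUBIC))
Z=W[...,2]
print("table z",np.median(Z[300:310,60:200]))
print("chassis row z along v=150",(Z[150,190:314:2]*1000).astype(int))
for v in (134,142,158): print(v,(Z[v,190:314:2]*1000).astype(int))
print("chargers col", (Z[150:236,365]*1000).astype(int)); print((Z[150:236,347]*1000).astype(int))
print("tray row",(Z[200,110:175]*1000).astype(int))
E
```

```text
table z -0.0007987281536204372
chassis row z along v=150 [ -2  -2 106  83  26  69  28  69  23  73  27  27  26  25  26  17  22  25
  26 122 118 125 127 120 118 122  26  77  72  76  74  71  72  69  66  25
  63  18  62 117 117  24  75  27  24  25  25  22  22  27  26  22  57  71
  63  66  62  66  66 111   0   1]
134 [ -3  -1  -5 108  64  65  73  62  65  66  70  66  69  70  68  77  72  76
  84  85 122 119 115 126 124 120 126  99  96  94  99 101 103  99 104 104
 105 109 106 107 107 108 112 103 106  -1   2  -5  -4  -1  -6  -2  -7  -3
   0   0   3  -4   1  -4  -2   0]
142 [ -1  -4  -7  96  34  79  32  87  26  77  29  23  26  22  25  26  28  23
  24 121 117 119 119 123 120 120  81  24  74  73  75  45  73  76  73  27
  26  32  30 119 124  34  32 118  38  32  40  41  40  38  44  47  49  50
  48  53  51  48  54 102  -2  -2]
158 [ -1   0 112  62  20  49  20  47  26  45  27  25  18  28  24  20  22  25
 111 122 119 123 119 125 120 119  22  48  75  75  71  72  76  75  82  28
 116  30 101  26  95  26 110  27  25  22  21  25  25  21  28  27  58  67
  62  70  72  67  73 107   1   0]
chargers col [  -2 
[... 202 characters left out ...]
   0
    2    4   20   14   64   64   61   62   59   61   56   66   64   62
   60   60   62   58   63   66   65   61   70   59   65   66   62   66
 1505 1505   61   55   20   14   19   23   15    0    0   -1    2    0
    2   -1]
[ 1  0  3  2  4 -4  1 26 21  9  8 15 11 11 11 17 19  9 16 10 11 12 21 14
 21 20 24 21 22 19 22 23 17 22 23 24 23 23 25 25 21  2  0  4  3 23 22 23
 18 27 25 25 22 30 21 18 29 20 24 21 22 23 22 30 25 28 25 17 23 23 21 27
 27 22 17 22 25 24 18  6  1  3  1 -1 -1 -1]
tray row [ 0 -2  0  0 -1 -6  0  0 -1 -1 -7 -4 12 11  4  6  7  3  6  6  0 -4 -2  0
  3  6  2 10  4  5  1  3  8  3  4  2  2  4  3  5  4  5  0  5  7  4 -2  4
  3  8  2  0 13 16  5 -3  0 -2 -2 -5 -1 -2  3  0  3]
```

View pics/ch.png

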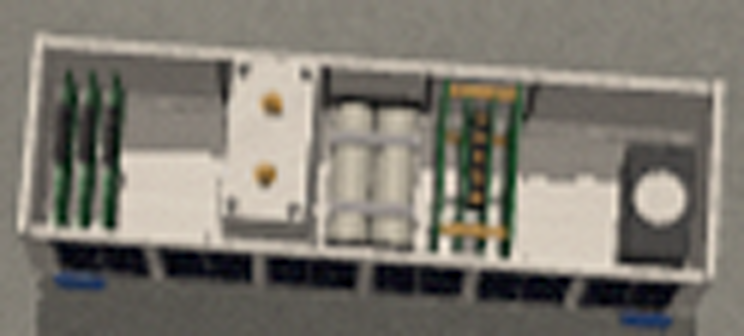

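View pics/cg.png

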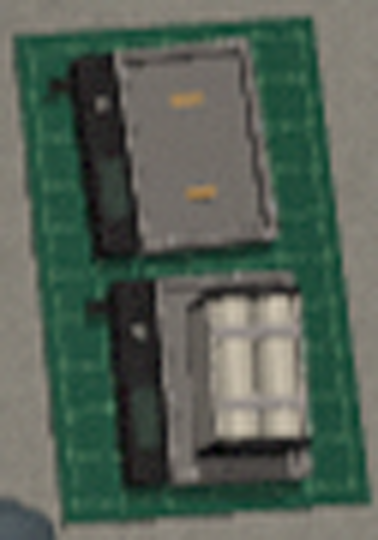

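```bash
cat > m.py <<'E'
from h import *
def sub(m,roi):
    o=np.zeros_like(m); u0,v0,u1,v1=roi; o[v0:v1,u0:u1]=m[v0:v1,u0:u1]; return o
def big(m):
    k,l,s,_=cv2.connectedComponentsWithStats(m.astype(np.uint8)); return l==1+np.argmax(s[1:,4])
def pts(m): 
    cs,_=cv2.findContours(m.astype(np.uint8),cv2.RETR_EXTERNAL,cv2.CHAIN_APPROX_NONE); return np.vstack(cs)[:,0,:]
def run(n,rois,f):
    c=load(f);W=cloud(c);im=c["pixels"];g=im.max(2).astype(int);hsv=cv2.cvtColor(im,cv2.COLOR_RGB2HSV)
    print(n)
    r=rois["ch"];m=big(cv2.morphologyEx(sub((g>175).astype(np.uint8),r),cv2.MORPH_CLOSE,np.ones((5,5)))); print(" chassis z109",rect(ray(c,pts(m),.109)))
    r=rois["tray"];m=big(sub((g<75).astype(np.uint8),r)); print(" tray z14",rect(ray(c,pts(m),.014)))
    for k in("far","near"):
        r=rois[k];green=((hsv[...,0]>60)&(hsv[...,0]<95)&(hsv[...,1]>110)).astype(np.uint8)
        m=sub(1-green,r);m=big(cv2.morphologyEx(m,cv2.MORPH_OPEN,np.ones((7,7)))); print(" charger",k,rect(ray(c,pts(m),.022)))
    def blob(z0,z1,r):
        m=sub(((W[...,2]>z0)&(W[...,2]<z1)).astype(np.uint8),r); m=big(cv2.morphologyEx(m,cv2.MORPH_OPEN,np.ones((3,3)))); P=W[m]; return m.sum(),P.mean(0).round(4),rect(P)
    for k,z0,z1 in(("radio",.112,.14),("spent",.062,.085),("fresh",.05,.08)):
        print(" ",k,*blob(z0,z1,rois[k]))
E
python3 - <<'E'
from m import *
run("top",dict(ch=(185,118,318,182),tray=(110,150,178,250),far=(332,153,382,193),near=(336,193,384,234),radio=(220,125,250,170),spent=(242,130,263,168),fresh=(350,190,385,234)),"top0.npz")
c=load("side0.npz");im=c["pixels"][:,:,::-1]
a=cv2.resize(im[135:270,270:350],None,fx=4,fy=4,interpolation=cv2.INTER_CUBIC);b=cv2.resize(im[280:360,200:340],None,fx=3,fy=3,interpolation=cv2.INTER_CUBIC)
o=np.zeros((540,320+420,3),np.uint8);o[:,:320]=a;o[:240,320:]=b;cv2.imwrite("pics/sidecrop.png",o)
E
```

```text
top
 chassis z109 [613.4   3.6 340.7 101.6  84.8]
 tray z14 [480.5 338.7 128.2 237.2  83.7]
 charger far [ 551.9 -314.1  112.7   99.7    4.4]
 charger near [ 431.5 -325.4  101.7  108.4   88.6]
  radio 384 [0.6179 0.0546 0.1214] [618.1  54.4  41.8  79.8  84.3]
  spent 376 [0.6156 0.0039 0.0742] [617.    3.   45.6  86.9  86.8]
  fresh 427 [ 0.4294 -0.3377  0.0618] [ 429.1 -338.2   46.8   81.2   88.9]
```

View pics/sidecrop.png

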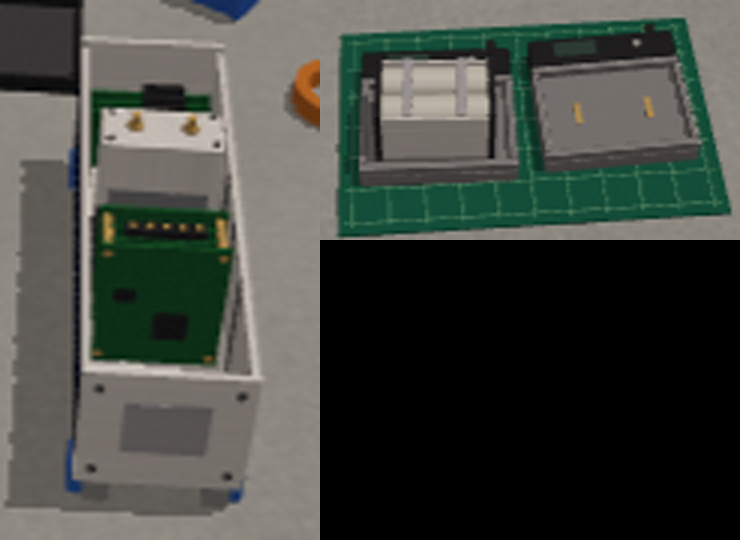

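```bash
cat > e.py <<'E'
from m import *
from scipy.ndimage import map_coordinates,gaussian_filter1d
def edge(c,p,q,z,off=(0,0),s=1,r=2.5):
    g=c["pixels"].astype(float).mean(2) if c["pixels"].ndim==3 else c["pixels"]
    p=(np.array(p,float)+.5)/s-.5+off;q=(np.array(q,float)+.5)/s-.5+off
    d=(q-p)/np.linalg.norm(q-p);n=np.array([-d[1],d[0]]);L=np.linalg.norm(q-p)
    t=np.arange(2,L-2,.5);k=np.arange(-r,r+.01,.1)
    X=p+t[:,None,None]*d+k[None,:,None]*n
    I=gaussian_filter1d(map_coordinates(g,[X[...,1],X[...,0]],order=1),3,axis=1)
    G=np.abs(np.diff(I,axis=1));j=G.argmax(1);kk=k[j]+.05
    for _ in range(5):
        a=np.polyfit(t,kk,1);e=np.abs(np.polyval(a,t)-kk);w=e<max(.25,1.5*np.median(e));t,kk=t[w],kk[w]
    P=ray(c,[p+d*x+n*np.polyval(a,x) for x in(0,L)],z)*1000
    v=P[1]-P[0];return P[:,:2].mean(0).round(1),round(float(np.degrees(np.arctan2(v[1],v[0]))),1),round(float(np.std(kk)),2)
E
python3 - <<'E'
from e import *
c=load("top0.npz")
O=dict(off=(325,148),s=6)
def L(n,*a,**k): print(n,*edge(c,*a,**k))
L("far housing outer",(77,75),(98,250),24e-3,**O)
L("far hous/seat",(117,60),(137,240),23e-3,**O)
L("far right",(248,45),(276,235),22e-3,**O)
L("far farend",(120,49),(240,41),22e-3,**O)
L("far nearend",(142,244),(270,237),22e-3,**O)
L("near housing outer",(112,295),(127,480),24e-3,**O)
L("near hous/seat",(156,285),(172,475),23e-3,**O)
L("near right",(300,280),(310,470),22e-3,**O)
L("near farend",(162,281),(292,274),22e-3,**O)
L("near nearend",(172,484),(305,475),22e-3,**O)
L("fresh left",(212,305),(212,440),66e-3,**O)
L("fresh right",(298,295),(303,435),66e-3,**O)
L("fresh far",(208,293),(298,288),66e-3,**O)
L("fresh near",(200,450),(302,445),66e-3,**O)
O=dict(off=(190,122),s=6)
L("ch +x",(50,36),(715,79),106e-3,**O)
L("ch -x",(35,238),(700,278),106e-3,**O)
L("ch +y",(37,45),(21,225),112e-3,**O)
L("ch -y",(723,90),(711,265),112e-3,**O)
L("radio +y",(232,65),(223,210),122e-3,**O)
L("radio -y",(317,75),(309,212),122e-3,**O)
L("radio -x",(226,217),(305,222),122e-3,**O)
print("comp",ray(c,[(190+p[0]/6,122+p[1]/6) for p in((448,90),(520,92),(435,235),(508,240))],.122)*1000//1)
L("tray +x",(130,163),(166,163),14e-3);L("tray -x",(122,237),(157,239),14e-3);L("tray +y",(128,166),(120,235),14e-3);L("tray -y",(167,166),(160,236),14e-3)
E
```

```text
far housing outer [ 544.4 -263.3] -177.0 0.1
far hous/seat [ 551.2 -289.4] -175.8 0.25
far right [ 554.7 -356.6] -174.2 0.24
far farend [ 607.7 -320.6] -82.3 0.42
far nearend [ 500.2 -327.3] -83.8 0.44
near housing outer [ 427.  -274.3] -178.2 0.15
near hous/seat [ 430.6 -299.8] -178.8 0.14
near right [ 431.5 -372.3] 175.8 0.67
near farend [ 481.7 -336.9] -97.6 0.87
near nearend [ 378.4 -335.7] -90.3 0.22
fresh left [ 427.9 -313.8] 176.6 0.06
fresh right [ 430.6 -361.2] -179.2 0.3
fresh far [ 465.3 -338.2] -88.8 0.34
fresh near [ 394.8 -331.9] -90.7 0.14
ch +x [659.   -2.5] -95.2 0.1
ch -x [562.5   7.3] -95.3 0.26
ch +y [627.6 168.4] 174.4 0.13
ch -y [ 599.2 -161.5] 174.3 0.18
radio +y [621.6  74.2] 177.9 0.15
radio -y [617.7  33.7] 176.8 0.09
radio -x [579.4  56.6] -93.5 0.06
comp [[641. -36. 122.]
 [639. -71. 122.]
 [569. -27. 122.]
 [565. -62. 122.]]
tray +x [598.9 325. ] -96.1 0.77
tray -x [361.1 348.7] -96.2 0.25
tray +y [483.4 402.7] 174.3 0.12
tray -y [477.9 274.7] 173.8 0.31
```

{"name": "servo_tool", "arguments": {
  "motion": [
    [[2, -1.4, 0, 8, -1], [6, -4.2, 0, 16, -1], [10.5, -7.3, 0, 24.4, -1], [15.5, -10.8, 0, 24.4, -1], [20, -14, 0, 24.4, -1]]
  ]
}}

```text
time_s: 0.6
eef_pos: [0.3196, -0.3612, 0.2559]
eef_rot: [-0.0, 0.999, -0.047, -0.0]
wrist_force: [1.0, 0.5, 0.1]
opening: 1.003
grasp_force: 0.0
```

{"name": "servo_tool", "arguments": {
  "motion": [
    [[2.5, -4.3, 0, 0, -1], [5, -8.5, 0, 0, -1], [7.5, -12.8, 0, 0, -1], [10, -17, 0, 0, -1], [12.4, -21.2, 0, 0, -1]]
  ]
}}

```text
time_s: 1.1
eef_pos: [0.4626, -0.1613, 0.2562]
eef_rot: [0.0, 0.999, -0.046, 0.0]
wrist_force: [1.0, -0.7, 0.6]
opening: 0.998
grasp_force: 0.0
```

{"name": "servo_tool", "arguments": {
  "motion": [
    [[2.5, -4.3, 0, 0, -1], [5, -8.5, 0, 0, -1], [8, -13.7, 0, 0, -1], [10.5, -18, 0, 0, -1], [12.4, -21.2, 0, 0, -1]]
  ]
}}

```text
time_s: 1.6
eef_pos: [0.6056, 0.0387, 0.2558]
eef_rot: [-0.0, 0.999, -0.046, -0.0]
wrist_force: [1.2, -1.0, -0.1]
opening: 0.998
grasp_force: 0.0
```

```bash
cat > go.py <<'E'
import sys,numpy as np
from bench import ctrl
def st():
    o=ctrl.get_obs();w,x,y,z=o["eef_rot"]
    X=np.array([1-2*(y*y+z*z),2*(x*y+w*z),2*(x*z-w*y)]);Zt=np.array([2*(x*z+w*y),2*(y*z-w*x),1-2*(x*x+y*y)])
    return o,np.degrees(np.arctan2(X[1],X[0])),Zt
def to(T):   # world mm, yaw deg of tool x
    o,f,Zt=st();p=o["eef_pos"]*1000;a=np.radians(f);d=np.array(T[:3])-p
    print("t",round(o["time_s"],2),"p",p.round(1),"yaw",round(f,2),"Zt",Zt.round(3),"open",round(o["opening"],3),"grip",round(o["grasp_force"],1),"F",o["wrist_force"].round(1))
    print(" -> cm",np.round([(d[0]*np.cos(a)+d[1]*np.sin(a))/10,(d[0]*np.sin(a)-d[1]*np.cos(a))/10,-d[2]/10],2),"twist",round(f-T[3],2))
if __name__=="__main__": to([float(v) for v in sys.argv[1:]])
E
python3 go.py 617.6 55 112 -5.3
python3 - <<'E'
from e import *
c=load("side0.npz");O=dict(off=(200-320/3,280),s=3)
def L(n,*a,**k): print(n,*edge(c,*a,**k))
L("near front",(364,178),(512,171),22e-3,**O);L("far front",(548,162),(694,147),22e-3,**O)
L("mat front",(345,233),(722,211),1e-3,**O);L("mat back",(350,37),(670,19),1e-3,**O)
L("near nearend",(359,100),(358,172),22e-3,**O)
L("far farend",(676,60),(698,140),22e-3,**O)
L("far seat back",(538,71),(668,60),22e-3,**O);L("far housing back",(530,45),(640,37),24e-3,**O)
L("fresh front top",(384,120),(488,117),66e-3,**O)
E
```

```text
t 1.6 p [605.6  38.7 255.8] yaw -5.24 Zt [-0.001  0.    -1.   ] open 0.998 grip 0.0 F [ 1.2 -1.  -0.1]
 -> cm [ 1.05 -1.74 14.38] twist 0.06
near front [ 431.8 -374. ] 1.6 0.09
far front [ 554.5 -362.5] 5.0 0.17
mat front [ 495.4 -404.4] 2.5 0.16
mat back [ 486.8 -243.3] 2.4 0.25
near nearend [ 378.4 -347.9] -87.6 0.07
far farend [ 602.  -324.6] -84.6 0.14
far seat back [ 549.6 -291.2] 4.8 0.14
far housing back [ 538.4 -270.1] 4.4 0.13
fresh front top [ 431.1 -366.2] -1.1 0.25
```

{"name": "servo_tool", "arguments": {
  "motion": [
    [[0, 0, 1, 0, -1], [0, 0, 3, 0, -1], [0, 0, 4, 0, -1], [0, 0, 4, 0, -1], [0, 0, 4, 0, -1]]
  ]
}}

```text
time_s: 2.1
eef_pos: [0.6047, 0.0358, 0.2164]
eef_rot: [0.0, 0.999, -0.046, -0.0]
wrist_force: [-0.2, -0.2, -0.0]
opening: 0.999
grasp_force: 0.0
```

```bash
python3 go.py 617.6 55 112 -5.3
python3 - <<'E'
from bench import ctrl
import cv2,numpy as np
c=ctrl.camera("side");np.savez("side1.npz",**c);im=c["pixels"][:,:,::-1]
cv2.imwrite("pics/side1.png",cv2.resize(im[90:280,220:400],None,fx=3,fy=3,interpolation=cv2.INTER_CUBIC))
E
```

```text
t 2.1 p [604.7  35.8 216.4] yaw -5.33 Zt [-0. -0. -1.] open 0.999 grip 0.0 F [-0.2 -0.2 -0. ]
 -> cm [ 1.1  -2.04 10.44] twist -0.03
```

View pics/side1.png

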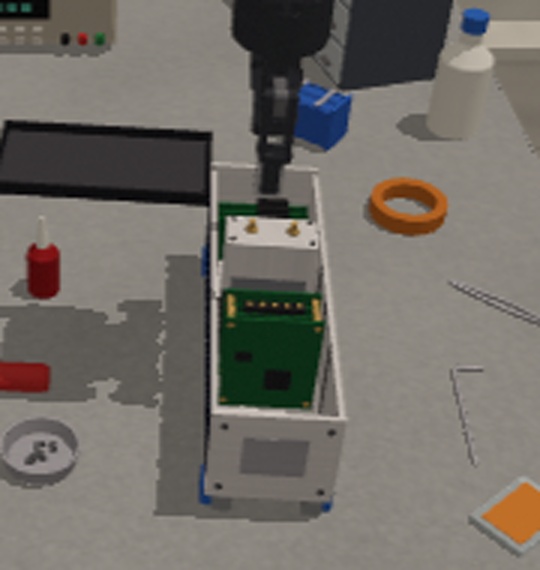

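{"name": "servo_tool", "arguments": {
  "motion": [
    [[0.6, -1.1, 0, 0, -1], [1.1, -2.05, 0, 0, -1], [1.1, -2.05, 1.5, 0, -1], [1.1, -2.05, 4, 0, -1], [1.1, -2.05, 5, 0, -1]]
  ]
}}

```text
time_s: 2.65
eef_pos: [0.6161, 0.0563, 0.1629]
eef_rot: [-0.0, 0.999, -0.046, -0.002]
wrist_force: [-0.6, -0.9, 0.0]
opening: 0.995
grasp_force: 0.0
```

{"name": "servo_tool", "arguments": {
  "motion": [
    [[0, 0, 1.5, 0, -1], [0, 0, 3.5, 0, -1], [0, 0, 5, 0, -1], [0, 0, 5.4, 0, -1], [0, 0, 5.4, 0, -1]]
  ]
}}

```text
time_s: 3.15
eef_pos: [0.6173, 0.0558, 0.1115]
eef_rot: [-0.0, 0.999, -0.046, -0.001]
wrist_force: [0.5, -0.3, 0.5]
opening: 1.0
grasp_force: 0.0
```

```bash
python3 go.py 617.6 55 112 -5.3
```

```text
t 3.15 p [617.3  55.8 111.5] yaw -5.28 Zt [-0.001  0.    -1.   ] open 1.0 grip 0.0 F [ 0.5 -0.3  0.5]
 -> cm [ 0.03  0.07 -0.05] twist 0.02
```

{"name": "servo_tool", "arguments": {
  "motion": [
    [[0, 0.05, 0, 0, -0.5], [0, 0.05, 0, 0, -0.2], [0, 0.05, 0, 0, 0.1], [0, 0.05, 0, 0, 1], [0, 0.05, 0, 0, 1]]
  ]
}}

```text
time_s: 3.65
eef_pos: [0.6185, 0.0551, 0.1134]
eef_rot: [0.0, 0.999, -0.046, 0.001]
wrist_force: [-1.3, -1.5, 6.8]
opening: 0.486
grasp_force: 61.6
```

{"name": "servo_tool", "arguments": {
  "motion": [
    [[0, 0, 0, 0, 1], [0, 0, 0, 0, 1], [0, 0, 0, 0, 1], [0, 0, -0.5, 0, 1], [0, 0, -1, 0, 1]]
  ]
}}

```text
time_s: 4.15
eef_pos: [0.6166, 0.0555, 0.1214]
eef_rot: [-0.0, 0.999, -0.046, -0.001]
wrist_force: [0.0, 0.9, -4.0]
opening: 0.483
grasp_force: 60.8
```

```bash
python3 go.py 617.6 55 240 -5.3
```

```text
t 4.15 p [616.6  55.5 121.4] yaw -5.28 Zt [-0.003  0.    -1.   ] open 0.483 grip 60.8 F [ 0.   0.9 -4. ]
 -> cm [  0.1    0.04 -11.86] twist 0.02
```

{"name": "servo_tool", "arguments": {
  "motion": [
    [[0, 0, -1.5, 0, 1], [0, 0, -4.5, 0, 1], [0, 0, -8, 0, 1], [0, 0, -11, 0, 1], [0, 0, -12, 0, 1]]
  ]
}}

```text
time_s: 4.65
eef_pos: [0.6195, 0.0553, 0.2473]
eef_rot: [0.0, 0.999, -0.046, 0.003]
wrist_force: [-0.0, 0.5, -3.9]
opening: 0.483
grasp_force: 61.5
```

{"name": "servo_tool", "arguments": {
  "motion": [
    [[-0.5, -1.2, 0, 0, 1], [-1.6, -4, 0, 0, 1], [-3, -7.5, 0, 0, 1], [-4.5, -11.2, 0, 0.4, 1], [-6, -15, 0, 0.8, 1]]
  ]
}}

```text
time_s: 5.15
eef_pos: [0.5693, 0.2119, 0.2395]
eef_rot: [0.0, 0.999, -0.053, -0.002]
wrist_force: [-0.1, -0.2, -3.6]
opening: 0.487
grasp_force: 61.3
```

{"name": "servo_tool", "arguments": {
  "motion": [
    [[-1.5, -3.8, 0, 0, 1], [-3, -7.4, 0, 0, 1], [-4, -9.8, 0, 0, 1], [-4.6, -11.4, 0, 0, 1], [-4.7, -11.8, 0, 0, 1]]
  ]
}}

```text
time_s: 5.65
eef_pos: [0.5356, 0.3342, 0.2404]
eef_rot: [0.0, 0.999, -0.052, -0.002]
wrist_force: [0.4, 0.5, -4.1]
opening: 0.479
grasp_force: 61.6
```

```bash
python3 go.py 535 332.2 91 -6.1
```

```text
t 5.65 p [535.6 334.2 240.4] yaw -5.93 Zt [-0.003 -0.001 -1.   ] open 0.479 grip 61.6 F [ 0.4  0.5 -4.1]
 -> cm [-0.04  0.21 14.94] twist 0.17
```

{"name": "servo_tool", "arguments": {
  "motion": [
    [[0, 0.2, 1, 0, 1], [0, 0.2, 3.5, 0, 1], [0, 0.2, 7, 0, 1], [0, 0.2, 9.5, 0, 1], [0, 0.2, 11, 0, 1]]
  ]
}}

```text
time_s: 6.15
eef_pos: [0.5362, 0.328, 0.1286]
eef_rot: [0.001, 0.999, -0.054, -0.002]
wrist_force: [-0.4, 0.2, -4.1]
opening: 0.486
grasp_force: 61.4
```

{"name": "servo_tool", "arguments": {
  "motion": [
    [[0, 0, 1.5, 0, 1], [0, 0, 2.7, 0, 1], [0, 0, 3.5, 0, 1], [0, 0, 3.8, 0, 1], [0, 0, 3.8, 0, 1]]
  ]
}}

```text
time_s: 6.65
eef_pos: [0.5374, 0.3306, 0.0944]
eef_rot: [-0.0, 0.999, -0.053, 0.0]
wrist_force: [0.0, 0.4, -3.6]
opening: 0.485
grasp_force: 61.4
```

```bash
python3 go.py 535 332.2 90 -6.1
```

```text
t 6.65 p [537.4 330.6  94.4] yaw -6.07 Zt [ 0.  0. -1.] open 0.485 grip 61.4 F [ 0.   0.4 -3.6]
 -> cm [-0.26 -0.13  0.44] twist 0.03
```

{"name": "servo_tool", "arguments": {
  "motion": [
    [[-0.1, 0, 0.15, 0, 1], [-0.1, 0, 0.3, 0, 1], [-0.1, 0, 0.4, 0, 1], [-0.1, 0, 0.4, 0, 1], [-0.1, 0, 0.4, 0, 1]]
  ]
}}

```text
time_s: 7.15
eef_pos: [0.5366, 0.3309, 0.0915]
eef_rot: [-0.0, 0.999, -0.053, 0.0]
wrist_force: [-4.2, -1.1, 6.2]
opening: 0.49
grasp_force: 62.4
```

```bash
python3 go.py 535 332.2 90 -6.1
```

```text
t 7.15 p [536.6 330.9  91.5] yaw -6.07 Zt [ 0.001  0.    -1.   ] open 0.49 grip 62.4 F [-4.2 -1.1  6.2]
 -> cm [-0.18 -0.11  0.15] twist 0.03
```

{"name": "servo_tool", "arguments": {
  "motion": [
    [[0, 0, 0, 0, 0], [0, 0, 0, 0, -0.5], [0, 0, 0, 0, -1], [0, 0, 0, 0, -1], [0, 0, 0, 0, -1]]
  ]
}}

```text
time_s: 7.65
eef_pos: [0.5363, 0.3307, 0.0902]
eef_rot: [-0.0, 0.999, -0.053, 0.0]
wrist_force: [-0.4, 0.1, 0.2]
opening: 1.0
grasp_force: 0.0
```

{"name": "servo_tool", "arguments": {
  "motion": [
    [[0, 0, -1, 0, -1], [0, 0, -4, 0, -1], [0, 0, -8, 0, -1], [0, 0, -12, 0, -1], [0, 0, -13, 0, -1]]
  ]
}}

```text
time_s: 8.15
eef_pos: [0.5389, 0.3317, 0.2272]
eef_rot: [-0.002, 0.999, -0.053, 0.005]
wrist_force: [0.5, -0.0, 0.6]
opening: 0.998
grasp_force: 0.0
```

{"name": "servo_tool", "arguments": {
  "motion": [
    [[0.6, 2, 0, 0, -1], [1.9, 6.2, 0, 0, -1], [3.2, 10.6, 0, 0, -1], [4.5, 15, 0, -0.4, -1], [5.8, 19.4, 0, -0.8, -1]]
  ]
}}

```text
time_s: 8.65
eef_pos: [0.5733, 0.13, 0.2206]
eef_rot: [-0.0, 0.999, -0.046, 0.0]
wrist_force: [0.9, -0.2, -0.0]
opening: 1.001
grasp_force: 0.0
```

{"name": "servo_tool", "arguments": {
  "motion": [
    [[1.3, 4.4, 0, 0, -1], [2.6, 8.8, 0, 0, -1], [3.9, 13, 0, 0, -1], [4.8, 16.5, 0, 0, -1], [5.1, 17.4, 0, 0, -1]]
  ]
}}

```text
time_s: 9.15
eef_pos: [0.6085, -0.0504, 0.2205]
eef_rot: [0.001, 0.999, -0.048, 0.0]
wrist_force: [0.3, 0.9, -0.6]
opening: 0.998
grasp_force: 0.0
```

```bash
python3 go.py 607.7 -48.3 112 -5.3
python3 - <<'E'
from e import *
from bench import ctrl
c=ctrl.camera("top");np.savez("top1.npz",**c);W=cloud(c);im=c["pixels"][:,:,::-1]
cv2.imwrite("pics/top1.png",cv2.resize(im[110:260,105:325],None,fx=3.5,fy=3.5,interpolation=cv2.INTER_CUBIC))
m=(W[...,2]>.09)&(W[...,2]<.112)&(W[...,1]>.26)&(W[...,1]<.42)&(W[...,0]>.35)&(W[...,0]<.62);print(m.sum(),W[m].mean(0),rect(W[m]))
E
```

```text
t 9.15 p [608.5 -50.4 220.5] yaw -5.5 Zt [ 0.    -0.001 -1.   ] open 0.998 grip 0.0 F [ 0.3  0.9 -0.6]
 -> cm [-0.1  -0.2  10.85] twist -0.2
408 [0.53586709 0.3294242  0.09928246] [536.6 330.2  43.9  80.6  83.3]
```

View pics/top1.png

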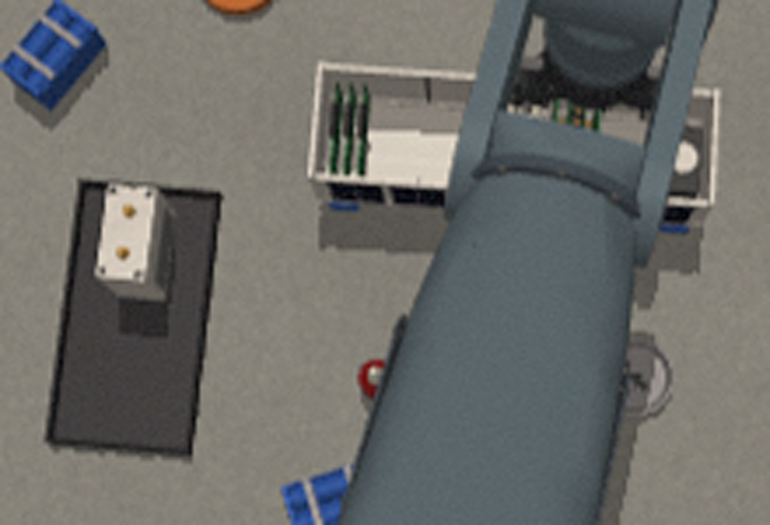

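{"name": "servo_tool", "arguments": {
  "motion": [
    [[-0.1, -0.2, 0, -0.2, -1], [-0.1, -0.2, 2.5, -0.2, -1], [-0.1, -0.2, 5, -0.2, -1], [-0.1, -0.2, 8, -0.2, -1], [-0.1, -0.2, 9.5, -0.2, -1]]
  ]
}}

```text
time_s: 9.7
eef_pos: [0.6056, -0.0416, 0.1227]
eef_rot: [-0.001, 0.999, -0.043, -0.002]
wrist_force: [-1.3, 0.4, -0.4]
opening: 1.001
grasp_force: 0.0
```

{"name": "servo_tool", "arguments": {
  "motion": [
    [[0, 0, 1, 0, -1], [0, 0, 1.3, 0, -1], [0, 0, 1.3, 0, -1], [0, 0, 1.3, 0, -0.5], [0, 0, 1.3, 0, -0.2]]
  ]
}}

```text
time_s: 10.2
eef_pos: [0.6082, -0.0445, 0.1136]
eef_rot: [0.0, 0.999, -0.044, 0.001]
wrist_force: [-0.8, 0.1, 0.2]
opening: 0.69
grasp_force: 0.0
```

```bash
python3 go.py 607.7 -48.3 112 -5.3
```

```text
t 10.2 p [608.2 -44.5 113.6] yaw -5.08 Zt [ 0.002 -0.001 -1.   ] open 0.69 grip 0.0 F [-0.8  0.1  0.2]
 -> cm [-0.02  0.38  0.16] twist 0.22
```

{"name": "servo_tool", "arguments": {
  "motion": [
    [[0, 0.2, 0.1, 0.2, -0.2], [0, 0.38, 0.1, 0.2, -0.2], [0, 0.38, 0.1, 0.2, -0.2], [0, 0.38, 0.1, 0.2, 0.1], [0, 0.38, 0.1, 0.2, 1]]
  ]
}}

```text
time_s: 10.7
eef_pos: [0.6073, -0.0481, 0.1115]
eef_rot: [0.0, 0.999, -0.046, 0.0]
wrist_force: [-0.2, 1.4, 1.1]
opening: 0.437
grasp_force: 60.9
```

{"name": "servo_tool", "arguments": {
  "motion": [
    [[0, 0, 0, 0, 1], [0, 0, 0, 0, 1], [0, 0, 0, 0, 1], [0, 0, 0, 0, 1], [0, 0, 0, 0, 1]]
  ]
}}

```text
time_s: 11.2
eef_pos: [0.6072, -0.0481, 0.1115]
eef_rot: [0.0, 0.999, -0.046, 0.0]
wrist_force: [0.6, -0.1, 2.8]
opening: 0.438
grasp_force: 60.8
```

```bash
python3 go.py 607.7 -48.3 250 -5.3
```

```text
t 11.2 p [607.2 -48.1 111.5] yaw -5.27 Zt [ 0. -0. -1.] open 0.438 grip 60.8 F [ 0.6 -0.1  2.8]
 -> cm [  0.05   0.02 -13.85] twist 0.03
```

{"name": "servo_tool", "arguments": {
  "motion": [
    [[0, 0, -1, 0, 1], [0, 0, -4, 0, 1], [0, 0, -8, 0, 1], [0, 0, -11.5, 0, 1], [0, 0, -13, 0, 1]]
  ]
}}

```text
time_s: 11.7
eef_pos: [0.6083, -0.0484, 0.2453]
eef_rot: [0.001, 0.999, -0.046, 0.003]
wrist_force: [0.1, 0.5, -3.3]
opening: 0.438
grasp_force: 60.8
```

{"name": "servo_tool", "arguments": {
  "motion": [
    [[-0.8, -1.4, 0, 0, 1], [-2.5, -4.3, 0, 0, 1], [-4.5, -7.8, 0, 0, 1], [-6.7, -11.5, 0, 0.4, 1], [-8.9, -15.2, 0, 0.8, 1]]
  ]
}}

```text
time_s: 12.2
eef_pos: [0.5293, 0.1134, 0.2382]
eef_rot: [-0.0, 0.999, -0.053, -0.003]
wrist_force: [1.8, 0.9, -3.3]
opening: 0.435
grasp_force: 60.9
```

{"name": "servo_tool", "arguments": {
  "motion": [
    [[-2.1, -3.8, 0, 0, 1], [-4.2, -7.4, 0, 0, 1], [-6.3, -11, 0, 0, 1], [-8.3, -14.5, 0, 0, 1], [-10, -17.3, 0, 0, 1]]
  ]
}}

```text
time_s: 12.7
eef_pos: [0.4477, 0.2959, 0.2384]
eef_rot: [0.001, 0.999, -0.052, -0.002]
wrist_force: [0.8, -0.3, -2.2]
opening: 0.436
grasp_force: 60.8
```

{"name": "servo_tool", "arguments": {
  "motion": [
    [[-1.3, -2.3, 0, 0, 1], [-2.1, -3.8, 0, 0, 1], [-2.4, -4.4, 0, 0, 1], [-2.4, -4.4, 0, 0, 1], [-2.4, -4.4, 0, 0, 1]]
  ]
}}

```text
time_s: 13.2
eef_pos: [0.4316, 0.3397, 0.2402]
eef_rot: [0.001, 0.999, -0.053, -0.001]
wrist_force: [-0.1, -0.0, -1.8]
opening: 0.441
grasp_force: 60.7
```

```bash
python3 go.py 425.6 343 90.5 -6.1
```

```text
t 13.2 p [431.6 339.7 240.2] yaw -6.08 Zt [-0.002 -0.001 -1.   ] open 0.441 grip 60.7 F [-0.1 -0.  -1.8]
 -> cm [-0.63 -0.27 14.97] twist 0.02
```

{"name": "servo_tool", "arguments": {
  "motion": [
    [[-0.3, -0.1, 1, 0, 1], [-0.6, -0.25, 3.5, 0, 1], [-0.6, -0.25, 7, 0, 1], [-0.6, -0.25, 10, 0, 1], [-0.6, -0.25, 11.5, 0, 1]]
  ]
}}

```text
time_s: 13.7
eef_pos: [0.4247, 0.3418, 0.1228]
eef_rot: [0.001, 0.999, -0.054, -0.002]
wrist_force: [0.2, 0.4, -2.1]
opening: 0.437
grasp_force: 60.7
```

{"name": "servo_tool", "arguments": {
  "motion": [
    [[0, 0, 1.2, 0, 1], [0, 0, 2.2, 0, 1], [0, 0, 2.9, 0, 1], [0, 0, 2.9, 0, 1], [0, 0, 2.9, 0, 1]]
  ]
}}

```text
time_s: 14.2
eef_pos: [0.4269, 0.3438, 0.098]
eef_rot: [-0.0, 0.999, -0.053, 0.001]
wrist_force: [-0.4, -0.7, -3.0]
opening: 0.438
grasp_force: 60.7
```

```bash
python3 go.py 425.6 343 90.5 -6.1
```

```text
t 14.2 p [426.9 343.8  98. ] yaw -6.08 Zt [ 0.001  0.001 -1.   ] open 0.438 grip 60.7 F [-0.4 -0.7 -3. ]
 -> cm [-0.12  0.09  0.75] twist 0.02
```

{"name": "servo_tool", "arguments": {
  "motion": [
    [[-0.1, 0, 0.25, 0, 1], [-0.1, 0, 0.45, 0, 1], [-0.1, 0, 0.6, 0, 1], [-0.1, 0, 0.72, 0, 1], [-0.1, 0, 0.72, 0, 1]]
  ]
}}

```text
time_s: 14.7
eef_pos: [0.4253, 0.3435, 0.0899]
eef_rot: [0.0, 0.999, -0.053, -0.0]
wrist_force: [-0.0, -0.4, -2.3]
opening: 0.435
grasp_force: 60.7
```

```bash
python3 go.py 425.6 343 90 -6.1
```

```text
t 14.7 p [425.3 343.5  89.9] yaw -6.08 Zt [-0. -0. -1.] open 0.435 grip 60.7 F [-0.  -0.4 -2.3]
 -> cm [ 0.04  0.05 -0.01] twist 0.02
```

{"name": "servo_tool", "arguments": {
  "motion": [
    [[0, 0, 0.08, 0, 1], [0, 0, 0.15, 0, 1], [0, 0, 0.15, 0, 1], [0, 0, 0.15, 0, 1]]
  ]
}}

```text
time_s: 15.1
eef_pos: [0.4255, 0.3437, 0.0895]
eef_rot: [-0.0, 0.999, -0.053, 0.0]
wrist_force: [-2.0, -1.0, 5.3]
opening: 0.436
grasp_force: 61.7
```

{"name": "servo_tool", "arguments": {
  "motion": [
    [[0, 0, 0, 0, 0], [0, 0, 0, 0, -0.5], [0, 0, 0, 0, -1], [0, 0, 0, 0, -1], [0, 0, 0, 0, -1]]
  ]
}}

```text
time_s: 15.6
eef_pos: [0.4255, 0.3436, 0.0886]
eef_rot: [-0.0, 0.999, -0.053, 0.0]
wrist_force: [-0.5, 0.3, 1.0]
opening: 0.996
grasp_force: 0.0
```

{"name": "servo_tool", "arguments": {
  "motion": [
    [[0, 0, -1, 0, -1], [0, 0, -4, 0, -1], [0, 0, -8, 0, -1], [0, 0, -12, 0, -1], [0, 0, -13.5, 0, -1]]
  ]
}}

```text
time_s: 16.1
eef_pos: [0.4273, 0.3446, 0.229]
eef_rot: [-0.002, 0.999, -0.053, 0.003]
wrist_force: [0.8, 0.1, 0.3]
opening: 1.0
grasp_force: 0.0
```

{"name": "servo_tool", "arguments": {
  "motion": [
    [[1.2, 1.7, 0, 0, -1], [3.6, 5.1, 0, 0, -1], [6.2, 8.9, 0, 0, -1], [8.8, 12.6, 0, -0.4, -1], [11.4, 16.3, 0, -0.8, -1]]
  ]
}}

```text
time_s: 16.6
eef_pos: [0.5218, 0.1679, 0.2237]
eef_rot: [-0.0, 0.999, -0.046, -0.0]
wrist_force: [0.5, 0.3, -0.2]
opening: 1.0
grasp_force: 0.0
```

{"name": "servo_tool", "arguments": {
  "motion": [
    [[2.6, 3.8, 0, 0, -1], [5.1, 7.6, 0, 0, -1], [7.6, 11.3, 0, 0, -1], [9.7, 14.4, 0, 0, -1], [10.6, 15.7, 0, 0, -1]]
  ]
}}

```text
time_s: 17.1
eef_pos: [0.6136, 0.0001, 0.2234]
eef_rot: [0.0, 0.999, -0.048, 0.0]
wrist_force: [0.1, 1.2, -0.5]
opening: 1.0
grasp_force: 0.0
```

{"name": "servo_tool", "arguments": {
  "motion": [
    [[0, 0, 0, 0, -1], [0, 0, 0, 0, -1]]
  ]
}}

```text
time_s: 17.3
eef_pos: [0.612, 0.0041, 0.2232]
eef_rot: [-0.0, 0.999, -0.046, -0.001]
wrist_force: [-0.5, 0.8, 0.3]
opening: 1.002
grasp_force: 0.0
```

```bash
python3 go.py 612.8 3.5 68 -5.3
python3 - <<'E'
from e import *
from bench import ctrl
c=ctrl.camera("top");np.savez("top2.npz",**c);W=cloud(c)
m=(W[...,2]>.09)&(W[...,2]<.112)&(W[...,1]>.26)&(W[...,1]<.42)&(W[...,0]>.35)&(W[...,0]<.62)
for s in (W[...,0]>.485,W[...,0]<.47): print((m&s).sum(),W[m&s].mean(0),rect(W[m&s]))
E
```

```text
t 17.3 p [612.    4.1 223.2] yaw -5.28 Zt [-0.001  0.001 -1.   ] open 1.002 grip 0.0 F [-0.5  0.8  0.3]
 -> cm [ 0.09  0.05 15.52] twist 0.02
399 [0.53621311 0.3295507  0.09904934] [536.8 330.1  43.6  80.2  83.8]
225 [0.42550813 0.34376151 0.09678325] [424.5 344.6  40.6  78.2  84.5]
```

Both stand in the tray where commanded. Now the spent pack.

{"name": "servo_tool", "arguments": {
  "motion": [
    [[0.1, 0.05, 1.5, 0, -1], [0.1, 0.05, 4.5, 0, -1], [0.1, 0.05, 8, 0, -1], [0.1, 0.05, 11, 0, -1], [0.1, 0.05, 12.5, 0, -1]]
  ]
}}

```text
time_s: 17.85
eef_pos: [0.6107, 0.0045, 0.0945]
eef_rot: [-0.0, 0.999, -0.045, -0.003]
wrist_force: [-0.2, 0.7, -1.0]
opening: 1.0
grasp_force: 0.0
```

{"name": "servo_tool", "arguments": {
  "motion": [
    [[0, 0, 1, 0, -1], [0, 0, 2.1, 0, -1], [0, 0, 3, 0, -1], [0, 0, 3, 0, -1], [0, 0, 3, 0, -1]]
  ]
}}

```text
time_s: 18.35
eef_pos: [0.614, 0.0027, 0.0692]
eef_rot: [0.0, 0.999, -0.046, 0.0]
wrist_force: [0.5, 0.2, -0.9]
opening: 0.999
grasp_force: 0.0
```

```bash
python3 go.py 612.8 3.5 68 -5.3
```

```text
t 18.35 p [614.    2.7  69.2] yaw -5.28 Zt [ 0.001 -0.    -1.   ] open 0.999 grip 0.0 F [ 0.5  0.2 -0.9]
 -> cm [-0.13 -0.07  0.12] twist 0.02
```

{"name": "servo_tool", "arguments": {
  "motion": [
    [[0, -0.05, 0.1, 0, -0.6], [0, -0.05, 0.1, 0, -0.3], [0, -0.05, 0.1, 0, -0.1], [0, -0.05, 0.1, 0, 0.1], [0, -0.05, 0.1, 0, 1]]
  ]
}}

```text
time_s: 18.85
eef_pos: [0.6141, 0.0031, 0.0683]
eef_rot: [0.0, 0.999, -0.046, 0.001]
wrist_force: [-0.8, 0.4, 3.9]
opening: 0.531
grasp_force: 63.2
```

{"name": "servo_tool", "arguments": {
  "motion": [
    [[0, 0, 0, 0, 1], [0, 0, 0, 0, 1], [0, 0, 0, 0, 1], [0, 0, 0, 0, 1]]
  ]
}}

```text
time_s: 19.25
eef_pos: [0.6141, 0.0031, 0.0683]
eef_rot: [0.0, 0.999, -0.046, 0.001]
wrist_force: [-0.3, -0.4, 6.4]
opening: 0.534
grasp_force: 63.2
```

```bash
python3 go.py 612.8 3.5 205 -5.3
```

```text
t 19.25 p [614.1   3.1  68.3] yaw -5.27 Zt [ 0.001 -0.    -1.   ] open 0.534 grip 63.2 F [-0.3 -0.4  6.4]
 -> cm [ -0.14  -0.03 -13.67] twist 0.03
```

{"name": "servo_tool", "arguments": {
  "motion": [
    [[0, 0, -1, 0, 1], [0, 0, -4, 0, 1], [0, 0, -8, 0, 1], [0, 0, -12, 0, 1], [0, 0, -14, 0, 1]]
  ]
}}

```text
time_s: 19.75
eef_pos: [0.6146, 0.0032, 0.2114]
eef_rot: [0.0, 0.999, -0.046, 0.002]
wrist_force: [0.8, -1.2, -3.4]
opening: 0.53
grasp_force: 62.5
```

{"name": "servo_tool", "arguments": {
  "motion": [
    [[-0.1, 1.2, 0, 0, 1], [-0.4, 4, 0, -1, 1], [-0.7, 8, 0, -3, 1], [-1.1, 12, 0, -6, 1], [-1.5, 16, 0, -10.1, 1]]
  ]
}}

```text
time_s: 20.25
eef_pos: [0.5818, -0.156, 0.2048]
eef_rot: [-0.001, 0.999, 0.043, -0.002]
wrist_force: [0.8, -0.5, -3.4]
opening: 0.534
grasp_force: 62.4
```

```bash
python3 go.py 553.5 -326 205 4.8
```

```text
t 20.25 p [ 581.8 -156.   204.8] yaw 4.98 Zt [-0.004  0.002 -1.   ] open 0.534 grip 62.4 F [ 0.8 -0.5 -3.4]
 -> cm [-4.29 16.69 -0.02] twist 0.18
```

{"name": "servo_tool", "arguments": {
  "motion": [
    [[-1, 4, 0, 0.2, 1], [-2, 8, 0, 0.2, 1], [-3.1, 12, 0, 0.2, 1], [-3.9, 15.2, 0, 0.2, 1], [-4.3, 16.6, 0, 0.2, 1]]
  ]
}}

```text
time_s: 20.75
eef_pos: [0.5525, -0.3268, 0.2047]
eef_rot: [-0.001, 0.999, 0.039, -0.002]
wrist_force: [0.4, 0.7, -3.7]
opening: 0.535
grasp_force: 62.5
```

{"name": "servo_tool", "arguments": {
  "motion": [
    [[0, 0, 0, 0, 1], [0, 0, 2, 0, 1], [0, 0, 5, 0, 1], [0, 0, 6, 0, 1], [0, 0, 6, 0, 1]]
  ]
}}

```text
time_s: 21.25
eef_pos: [0.5537, -0.3213, 0.1445]
eef_rot: [-0.002, 0.999, 0.041, -0.002]
wrist_force: [0.2, -0.7, -3.8]
opening: 0.531
grasp_force: 62.4
```

```bash
python3 go.py 553.5 -326 57 4.8
python3 - <<'E'
from bench import ctrl
import cv2,numpy as np
c=ctrl.camera("side");np.savez("side2.npz",**c);im=c["pixels"][:,:,::-1]
cv2.imwrite("pics/side2.png",cv2.resize(im[230:370,190:350],None,fx=4,fy=4,interpolation=cv2.INTER_CUBIC))
E
```

```text
t 21.25 p [ 553.7 -321.3  144.5] yaw 4.69 Zt [-0.005  0.004 -1.   ] open 0.531 grip 62.4 F [ 0.2 -0.7 -3.8]
 -> cm [-0.06  0.47  8.75] twist -0.11
```

View pics/side2.png

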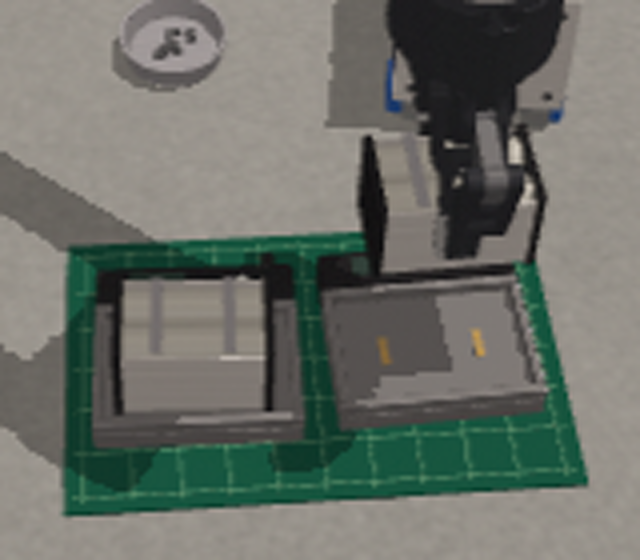

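{"name": "servo_tool", "arguments": {
  "motion": [
    [[0, 0.4, 1, 0, 1], [0, 0.4, 3, 0, 1], [0, 0.4, 5, 0, 1], [0, 0.4, 6, 0, 1], [0, 0.4, 6, 0, 1]]
  ]
}}

```text
time_s: 21.8
eef_pos: [0.5548, -0.3273, 0.0864]
eef_rot: [-0.001, 0.999, 0.04, -0.001]
wrist_force: [0.7, -0.8, -3.4]
opening: 0.53
grasp_force: 62.5
```

{"name": "servo_tool", "arguments": {
  "motion": [
    [[0, 0, 0, 0, 1], [0, 0, 0, 0, 1]]
  ]
}}

```text
time_s: 22.0
eef_pos: [0.5563, -0.3284, 0.0891]
eef_rot: [0.001, 0.999, 0.04, 0.001]
wrist_force: [-0.4, -0.6, -3.5]
opening: 0.527
grasp_force: 62.5
```

```bash
python3 go.py 553.5 -326 57 4.8
```

```text
t 22.0 p [ 556.3 -328.4   89.1] yaw 4.63 Zt [ 0.002 -0.002 -1.   ] open 0.527 grip 62.5 F [-0.4 -0.6 -3.5]
 -> cm [-0.26 -0.26  3.21] twist -0.17
```

{"name": "servo_tool", "arguments": {
  "motion": [
    [[-0.2, -0.2, 0.7, -0.2, 1], [-0.2, -0.2, 1.6, -0.2, 1], [-0.2, -0.2, 2.2, -0.2, 1], [-0.2, -0.2, 2.5, -0.2, 1], [-0.2, -0.2, 2.5, -0.2, 1]]
  ]
}}

```text
time_s: 22.5
eef_pos: [0.5528, -0.3255, 0.0615]
eef_rot: [-0.001, 0.999, 0.042, -0.001]
wrist_force: [0.3, -0.1, -4.0]
opening: 0.526
grasp_force: 62.5
```

{"name": "servo_tool", "arguments": {
  "motion": [
    [[0, 0, 0.1, 0, 1], [0, 0, 0.2, 0, 1], [0, 0, 0.3, 0, 1], [0, 0, 0.3, 0, 1], [0, 0, 0.3, 0, 1]]
  ]
}}

```text
time_s: 23.0
eef_pos: [0.5533, -0.3259, 0.0597]
eef_rot: [0.0, 0.999, 0.042, 0.0]
wrist_force: [-0.4, 0.1, -3.6]
opening: 0.53
grasp_force: 62.5
```

```bash
python3 go.py 553.5 -326 57 4.8
```

```text
t 23.0 p [ 553.3 -325.9   59.7] yaw 4.82 Zt [ 0. -0. -1.] open 0.53 grip 62.5 F [-0.4  0.1 -3.6]
 -> cm [0.02 0.01 0.27] twist 0.02
```

Spot on; lower to contact (expected at TCP z ≈ 56.5).

{"name": "servo_tool", "arguments": {
  "motion": [
    [[0, 0, 0.1, 0, 1], [0, 0, 0.2, 0, 1], [0, 0, 0.28, 0, 1], [0, 0, 0.28, 0, 1], [0, 0, 0.28, 0, 1]]
  ]
}}

```text
time_s: 23.5
eef_pos: [0.5532, -0.3258, 0.0567]
eef_rot: [-0.0, 0.999, 0.042, -0.0]
wrist_force: [0.2, -0.7, -3.3]
opening: 0.53
grasp_force: 62.5
```

{"name": "servo_tool", "arguments": {
  "motion": [
    [[0, 0, 0.06, 0, 1], [0, 0, 0.1, 0, 1], [0, 0, 0.1, 0, 1]]
  ]
}}

```text
time_s: 23.8
eef_pos: [0.5533, -0.3259, 0.0563]
eef_rot: [0.0, 0.999, 0.042, 0.0]
wrist_force: [-2.7, 1.1, 1.2]
opening: 0.53
grasp_force: 63.1
```

{"name": "servo_tool", "arguments": {
  "motion": [
    [[0, 0, 0, 0, 0], [0, 0, 0, 0, -0.5], [0, 0, 0, 0, -1], [0, 0, 0, 0, -1], [0, 0, 0, 0, -1]]
  ]
}}

```text
time_s: 24.3
eef_pos: [0.5533, -0.326, 0.0558]
eef_rot: [0.0, 0.999, 0.042, 0.0]
wrist_force: [0.2, -0.6, 0.2]
opening: 1.0
grasp_force: 0.0
```

{"name": "servo_tool", "arguments": {
  "motion": [
    [[0, 0, -1, 0, -1], [0, 0, -3.5, 0, -1], [0, 0, -7, 0, -1], [0, 0, -10, 0, -1], [0, 0, -11, 0, -1]]
  ]
}}

```text
time_s: 24.8
eef_pos: [0.555, -0.3273, 0.1708]
eef_rot: [0.002, 0.999, 0.042, 0.003]
wrist_force: [-0.2, -0.8, 0.7]
opening: 1.0
grasp_force: 0.0
```

{"name": "servo_tool", "arguments": {
  "motion": [
    [[-1, 0, 0, 0, -1], [-4, 0, 0, 1, -1], [-8, 0.1, 0, 3, -1], [-11, 0.1, 0, 4.3, -1], [-12.4, 0.1, 0, 4.3, -1]]
  ]
}}

```text
time_s: 25.3
eef_pos: [0.4263, -0.3362, 0.1636]
eef_rot: [-0.002, 1.0, 0.004, -0.002]
wrist_force: [-0.3, -0.4, -0.8]
opening: 0.999
grasp_force: 0.0
```

{"name": "servo_tool", "arguments": {
  "motion": [
    [[0, 0, 0, 0, -1], [0, 0, 0, 0, -1]]
  ]
}}

```text
time_s: 25.5
eef_pos: [0.4299, -0.3373, 0.1654]
eef_rot: [-0.0, 1.0, 0.004, 0.0]
wrist_force: [0.0, -0.5, 0.7]
opening: 0.999
grasp_force: 0.0
```

```bash
python3 go.py 429.8 -337.5 56 0.5
python3 - <<'E'
from bench import ctrl
import cv2,numpy as np
from h import *
c=ctrl.camera("side");np.savez("side3.npz",**c);im=c["pixels"][:,:,::-1]
cv2.imwrite("pics/side3.png",cv2.resize(im[230:370,190:350],None,fx=4,fy=4,interpolation=cv2.INTER_CUBIC))
c=ctrl.camera("top");W=cloud(c);m=(W[...,2]>.05)&(W[...,2]<.08)&(abs(W[...,0]-.554)<.06)&(abs(W[...,1]+.326)<.05);print(m.sum(),W[m].mean(0),rect(W[m]))
E
```

```text
t 25.5 p [ 429.9 -337.3  165.4] yaw 0.51 Zt [ 0.  0. -1.] open 0.999 grip 0.0 F [ 0.  -0.5  0.7]
 -> cm [-1.000e-02  2.000e-02  1.094e+01] twist 0.01
422 [ 0.55171942 -0.32375827  0.06148039] [ 552.5 -325.    82.2   48.9    5.7]
```

View pics/side3.png

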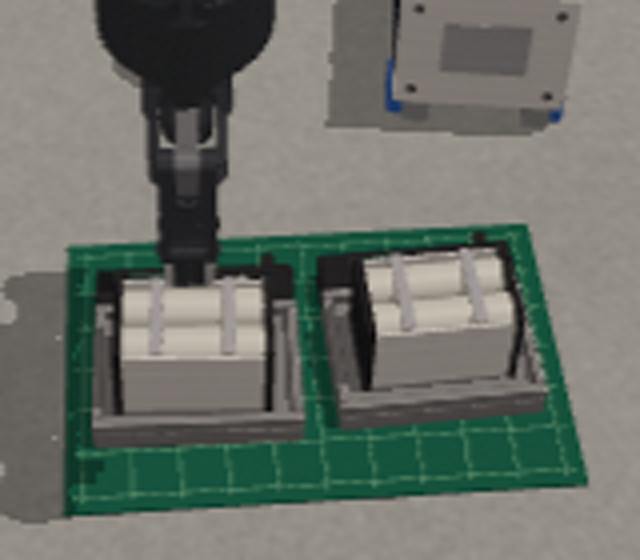

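{"name": "servo_tool", "arguments": {
  "motion": [
    [[0, 0, 1, 0, -1], [0, 0, 4, 0, -1], [0, 0, 7, 0, -1], [0, 0, 9, 0, -1], [0, 0, 10, 0, -1]]
  ]
}}

```text
time_s: 26.1
eef_pos: [0.4292, -0.3357, 0.0628]
eef_rot: [-0.002, 1.0, 0.005, -0.001]
wrist_force: [-0.9, -0.1, -0.5]
opening: 1.003
grasp_force: 0.0
```

{"name": "servo_tool", "arguments": {
  "motion": [
    [[0, 0, 0.5, 0, -1], [0, 0, 0.9, 0, -1], [0, 0, 0.9, 0, -1], [0, 0, 0.9, 0, -1], [0, 0, 0.9, 0, -1]]
  ]
}}

```text
time_s: 26.6
eef_pos: [0.4302, -0.3378, 0.0577]
eef_rot: [0.001, 1.0, 0.005, 0.001]
wrist_force: [0.0, 0.2, -1.0]
opening: 1.002
grasp_force: 0.0
```

```bash
python3 go.py 429.8 -337.5 56 0.5
```

```text
t 26.6 p [ 430.2 -337.8   57.7] yaw 0.53 Zt [ 0.001 -0.001 -1.   ] open 1.002 grip 0.0 F [ 0.   0.2 -1. ]
 -> cm [-0.04 -0.03  0.17] twist 0.03
```

{"name": "servo_tool", "arguments": {
  "motion": [
    [[0, 0, 0.1, 0, -0.6], [0, 0, 0.1, 0, -0.3], [0, 0, 0.1, 0, -0.1], [0, 0, 0.1, 0, 0.1], [0, 0, 0.1, 0, 1]]
  ]
}}

```text
time_s: 27.1
eef_pos: [0.4301, -0.3379, 0.0564]
eef_rot: [0.001, 1.0, 0.005, 0.0]
wrist_force: [-0.4, -1.3, 4.2]
opening: 0.531
grasp_force: 62.6
```

{"name": "servo_tool", "arguments": {
  "motion": [
    [[0, 0, 0, 0, 1], [0, 0, 0, 0, 1], [0, 0, 0, 0, 1], [0, 0, 0, 0, 1]]
  ]
}}

```text
time_s: 27.5
eef_pos: [0.4301, -0.3379, 0.0564]
eef_rot: [0.001, 1.0, 0.005, 0.0]
wrist_force: [-1.2, -1.4, 5.0]
opening: 0.53
grasp_force: 62.6
```

{"name": "servo_tool", "arguments": {
  "motion": [
    [[0, 0, -1, 0, 1], [0, 0, -4, 0, 1], [0, 0, -8, 0, 1], [0, 0, -12, 0, 1], [0, 0, -15, 0, 1]]
  ]
}}

```text
time_s: 28.0
eef_pos: [0.4297, -0.3368, 0.2078]
eef_rot: [-0.0, 1.0, 0.005, 0.0]
wrist_force: [1.0, 0.4, -3.3]
opening: 0.528
grasp_force: 62.5
```

```bash
python3 go.py 613.5 3.3 205 -5.3
```

```text
t 28.0 p [ 429.7 -336.8  207.8] yaw 0.53 Zt [ 0.  0. -1.] open 0.528 grip 62.5 F [ 1.   0.4 -3.3]
 -> cm [ 18.7  -33.84   0.28] twist 5.83
```

Run:
```python
from e import *
from bench import ctrl
c=ctrl.camera("top");np.savez("top3.npz",**c);im=c["pixels"][:,:,::-1]
g=c["pixels"].mean(2)
W=cloud(c)
for u in (225,245,265,285): print(u,[(v,int(g[v,u]),int(W[v,u,2]*1000)) for v in list(range(126,138))+list(range(156,172))])
c0=load("top0.npz")
for x in (0,):
  for n,z in(("rim",.106),("top",.106)):
    pass
Y=np.array([225,245,265,285])
for v in (128,130,132,134,136,160,162,164,166): print(v,ray(c,[(u,v) for u in Y],.106)[:,:2].round(4).tolist())
cv2.imwrite("pics/ch3.png",cv2.resize(im[120:180,188:318],None,fx=6,fy=6,interpolation=cv2.INTER_NEAREST))
```

```text
225 [(126, 131, 3), (127, 128, -1), (128, 126, 0), (129, 138, -4), (130, 185, 0), (131, 170, 103), (132, 92, 101), (133, 103, 91), (134, 101, 77), (135, 100, 65), (136, 100, 56), (137, 97, 47), (156, 206, 29), (157, 202, 17), (158, 203, 28), (159, 203, 29), (160, 202, 23), (161, 200, 21), (162, 193, 106), (163, 137, 109), (164, 21, 100), (165, 25, 83), (166, 20, 71), (167, 18, 58), (168, 46, 50), (169, 75, 35), (170, 88, -1), (171, 88, 0)]
245 [(126, 128, 0), (127, 129, -2), (128, 127, 3), (129, 128, 4), (130, 127, 2), (131, 165, -3), (132, 179, 106), (133, 118, 104), (134, 91, 90), (135, 90, 82), (136, 93, 70), (137, 94, 63), (156, 201, 28), (157, 205, 24), (158, 204, 28), (159, 202, 22), (160, 202, 25), (161, 203, 21), (162, 202, 24), (163, 211, 21), (164, 170, 105), (165, 50, 98), (166, 17, 94), (167, 23, 77), (168, 20, 63), (169, 15, 49), (170, 69, 40), (171, 89, -5)]
265 [(126, 121, -2), (127, 127, 1505), (128, 125, -7), (129, 122, -5), (130, 121, -3), (131, 121, -3), (132, 150, 6), (133, 178, 0), (134, 149, 113), (135, 93, 99), (136, 96, 92), (137, 97, 72), (156, 201, 20), (157
[... 677 characters left out ...]

128 [[0.6767, 0.0809], [0.6755, 0.0216], [0.6742, -0.0379], [0.6729, -0.0975]]
130 [[0.6706, 0.0811], [0.6693, 0.0217], [0.668, -0.0377], [0.6667, -0.0972]]
132 [[0.6644, 0.0812], [0.6631, 0.0219], [0.6618, -0.0375], [0.6606, -0.097]]
134 [[0.6583, 0.0813], [0.657, 0.022], [0.6557, -0.0373], [0.6544, -0.0967]]
136 [[0.6521, 0.0814], [0.6508, 0.0222], [0.6495, -0.0371], [0.6482, -0.0965]]
160 [[0.5791, 0.0827], [0.5777, 0.024], [0.5764, -0.0347], [0.5751, -0.0936]]
162 [[0.5731, 0.0828], [0.5717, 0.0242], [0.5704, -0.0345], [0.569, -0.0933]]
164 [[0.567, 0.0829], [0.5657, 0.0244], [0.5644, -0.0343], [0.563, -0.0931]]
166 [[0.561, 0.083], [0.5597, 0.0245], [0.5583, -0.0341], [0.557, -0.0928]]
```

View pics/ch3.png

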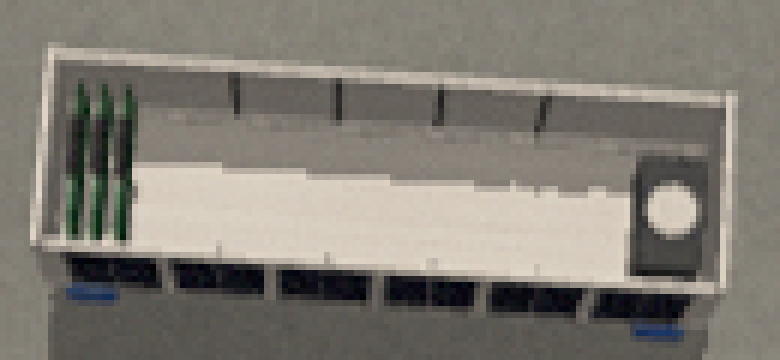

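{"name": "servo_tool", "arguments": {
  "motion": [
    [[0.7, -1.2, 0, 0, 1], [2.3, -4.2, 0, 0, 1], [4.4, -8, 0, 0, 1], [6.6, -12, 0, 0, 1], [8.8, -16, 0, 0, 1]]
  ]
}}

```text
time_s: 28.55
eef_pos: [0.5154, -0.1732, 0.203]
eef_rot: [-0.002, 1.0, 0.004, -0.002]
wrist_force: [1.0, 0.1, -3.6]
opening: 0.53
grasp_force: 62.6
```

{"name": "servo_tool", "arguments": {
  "motion": [
    [[2.2, -4, 0, 1, 1], [4.4, -8, 0, 2.5, 1], [6.6, -12, 0, 4, 1], [8.6, -15.6, 0, 5, 1], [9.9, -17.8, 0, 5.8, 1]]
  ]
}}

```text
time_s: 29.05
eef_pos: [0.6125, 0.0069, 0.2026]
eef_rot: [-0.001, 0.999, -0.045, -0.003]
wrist_force: [0.2, -0.8, -2.8]
opening: 0.531
grasp_force: 62.6
```

{"name": "servo_tool", "arguments": {
  "motion": [
    [[0, 0, 0, 0, 1], [0, 0, 0, 0, 1], [0, 0, 0, 0, 1]]
  ]
}}

```text
time_s: 29.35
eef_pos: [0.6123, 0.0022, 0.2041]
eef_rot: [-0.0, 0.999, -0.046, -0.002]
wrist_force: [-0.5, -0.1, -4.0]
opening: 0.529
grasp_force: 62.6
```

```bash
python3 go.py 614 3.4 68.4 -5.3
```

```text
t 29.35 p [612.3   2.2 204.1] yaw -5.29 Zt [-0.003  0.    -1.   ] open 0.529 grip 62.6 F [-0.5 -0.1 -4. ]
 -> cm [ 0.16 -0.14 13.57] twist 0.01
```

{"name": "servo_tool", "arguments": {
  "motion": [
    [[0.15, -0.1, 1, 0, 1], [0.15, -0.1, 4, 0, 1], [0.15, -0.1, 7.5, 0, 1], [0.15, -0.1, 10, 0, 1], [0.15, -0.1, 11.5, 0, 1]]
  ]
}}

```text
time_s: 29.85
eef_pos: [0.6131, 0.0026, 0.0875]
eef_rot: [-0.0, 0.999, -0.047, -0.002]
wrist_force: [-0.4, -0.3, -3.6]
opening: 0.528
grasp_force: 62.8
```

{"name": "servo_tool", "arguments": {
  "motion": [
    [[0, 0, 0.7, 0, 1], [0, 0, 1.2, 0, 1], [0, 0, 1.5, 0, 1], [0, 0, 1.5, 0, 1], [0, 0, 1.5, 0, 1]]
  ]
}}

```text
time_s: 30.35
eef_pos: [0.6159, 0.0032, 0.0768]
eef_rot: [0.0, 0.999, -0.046, 0.001]
wrist_force: [-0.4, 0.0, -3.4]
opening: 0.529
grasp_force: 62.7
```

```bash
python3 go.py 614 3.4 68.4 -5.3
```

```text
t 30.35 p [615.9   3.2  76.8] yaw -5.27 Zt [ 0.002 -0.    -1.   ] open 0.529 grip 62.7 F [-0.4  0.  -3.4]
 -> cm [-0.19 -0.    0.84] twist 0.03
```

{"name": "servo_tool", "arguments": {
  "motion": [
    [[-0.05, 0, 0.2, 0, 1], [-0.1, 0, 0.4, 0, 1], [-0.1, 0, 0.6, 0, 1], [-0.1, 0, 0.6, 0, 1], [-0.1, 0, 0.6, 0, 1]]
  ]
}}

```text
time_s: 30.85
eef_pos: [0.6142, 0.0034, 0.0697]
eef_rot: [-0.0, 0.999, -0.046, -0.0]
wrist_force: [-1.1, 0.6, -3.4]
opening: 0.53
grasp_force: 62.8
```

```bash
python3 go.py 614 3.4 68.4 -5.3
```

```text
t 30.85 p [614.2   3.4  69.7] yaw -5.27 Zt [-0.  0. -1.] open 0.53 grip 62.8 F [-1.1  0.6 -3.4]
 -> cm [-0.02 -0.    0.13] twist 0.03
```

{"name": "servo_tool", "arguments": {
  "motion": [
    [[0, 0, 0.06, 0, 1], [0, 0, 0.12, 0, 1], [0, 0, 0.17, 0, 1], [0, 0, 0.17, 0, 1], [0, 0, 0.17, 0, 1]]
  ]
}}

```text
time_s: 31.35
eef_pos: [0.6143, 0.0033, 0.0684]
eef_rot: [0.0, 0.999, -0.046, 0.0]
wrist_force: [-2.3, 0.1, 0.6]
opening: 0.53
grasp_force: 63.1
```

{"name": "servo_tool", "arguments": {
  "motion": [
    [[0, 0, 0, 0, 0], [0, 0, 0, 0, -0.5], [0, 0, 0, 0, -1], [0, 0, 0, 0, -1], [0, 0, 0, 0, -1]]
  ]
}}

```text
time_s: 31.85
eef_pos: [0.6144, 0.0033, 0.0682]
eef_rot: [0.0, 0.999, -0.046, 0.0]
wrist_force: [0.1, 0.7, 1.1]
opening: 0.999
grasp_force: 0.0
```

{"name": "servo_tool", "arguments": {
  "motion": [
    [[0, 0, -1, 0, -1], [0, 0, -4.5, 0, -1], [0, 0, -9, 0, -1], [0, 0, -13, 0, -1], [0, 0, -15.5, 0, -1]]
  ]
}}

```text
time_s: 32.35
eef_pos: [0.6156, 0.0032, 0.228]
eef_rot: [0.0, 0.999, -0.046, 0.003]
wrist_force: [0.4, -0.0, 0.2]
opening: 0.997
grasp_force: 0.0
```

{"name": "servo_tool", "arguments": {
  "motion": [
    [[-1, -1.5, 0, 0, -1], [-3.2, -4.7, 0, 0, -1], [-5.7, -8.4, 0, 0, -1], [-8.3, -12.2, 0, 0.4, -1], [-10.9, -16, 0, 0.8, -1]]
  ]
}}

```text
time_s: 32.85
eef_pos: [0.5184, 0.1743, 0.2225]
eef_rot: [-0.0, 0.999, -0.053, -0.001]
wrist_force: [0.5, 0.3, -0.0]
opening: 0.999
grasp_force: 0.0
```

{"name": "servo_tool", "arguments": {
  "motion": [
    [[-2.6, -3.8, 0, 0, -1], [-5.2, -7.6, 0, 0, -1], [-7.8, -11.4, 0, 0, -1], [-9.8, -14.5, 0, 0, -1], [-10.8, -16, 0, 0, -1]]
  ]
}}

```text
time_s: 33.35
eef_pos: [0.4269, 0.3458, 0.2225]
eef_rot: [-0.0, 0.999, -0.051, -0.001]
wrist_force: [0.8, -0.3, -0.2]
opening: 1.001
grasp_force: 0.0
```

{"name": "servo_tool", "arguments": {
  "motion": [
    [[0, 0, 0, 0, -1], [0, 0, 0, 0, -1], [0, 0, 0, 0, -1]]
  ]
}}

```text
time_s: 33.65
eef_pos: [0.4301, 0.3424, 0.2228]
eef_rot: [0.0, 0.999, -0.053, -0.0]
wrist_force: [-0.3, 0.2, 1.1]
opening: 0.998
grasp_force: 0.0
```

```bash
python3 go.py 425.5 343.9 89 -6.1
python3 - <<'E'
from e import *
from bench import ctrl
c=ctrl.camera("top");np.savez("top4.npz",**c);W=cloud(c);im=c["pixels"][:,:,::-1]
m=(W[...,2]>.062)&(W[...,2]<.085)&(abs(W[...,0]-.615)<.045)&(abs(W[...,1]-.0035)<.03);m[:134]=0;print(m.sum(),W[m].mean(0),rect(W[m]))
a=cv2.resize(im[120:180,188:318],None,fx=5,fy=5,interpolation=cv2.INTER_CUBIC)
c=ctrl.camera("side");b=cv2.resize(c["pixels"][135:270,270:350,::-1],None,fx=2.2,fy=2.22,interpolation=cv2.INTER_CUBIC)
o=np.zeros((600,650,3),np.uint8);o[:300]=a;o[300:300+min(300,b.shape[0]),:b.shape[1]]=b[:300];cv2.imwrite("pics/ch4.png",o)
E
```

```text
t 33.65 p [430.1 342.4 222.8] yaw -6.12 Zt [-0.    -0.001 -1.   ] open 0.998 grip 0.0 F [-0.3  0.2  1.1]
 -> cm [-0.47 -0.1  13.38] twist -0.02
420 [0.61731619 0.00339647 0.07414561] [616.3   1.8  51.4  87.6  86.2]
```

View pics/ch4.png

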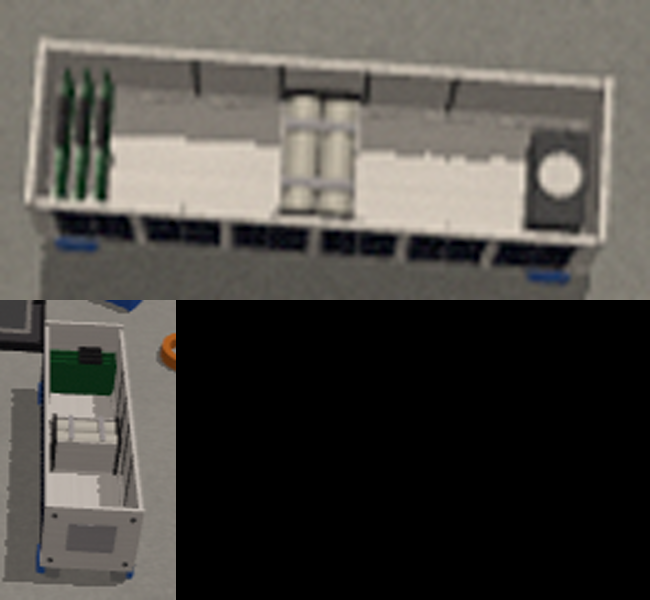

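{"name": "servo_tool", "arguments": {
  "motion": [
    [[-0.45, -0.1, 1, 0, -1], [-0.45, -0.1, 4, 0, -1], [-0.45, -0.1, 8, 0, -1], [-0.45, -0.1, 11, 0, -1], [-0.45, -0.1, 12.5, 0, -1]]
  ]
}}

```text
time_s: 34.25
eef_pos: [0.4236, 0.3432, 0.0945]
eef_rot: [0.001, 0.999, -0.053, -0.002]
wrist_force: [0.2, -0.1, -1.0]
opening: 1.0
grasp_force: 0.0
```

{"name": "servo_tool", "arguments": {
  "motion": [
    [[0, 0, 0.5, 0, -1], [0, 0, 0.9, 0, -1], [0, 0, 0.9, 0, -1], [0, 0, 0.9, 0, -1], [0, 0, 0.9, 0, -1]]
  ]
}}

```text
time_s: 34.75
eef_pos: [0.4263, 0.3451, 0.0903]
eef_rot: [-0.001, 0.999, -0.053, 0.001]
wrist_force: [0.5, -0.3, 0.0]
opening: 1.001
grasp_force: 0.0
```

```bash
python3 go.py 425.5 343.7 89 -6.1
```

```text
t 34.75 p [426.3 345.1  90.3] yaw -6.07 Zt [ 0.002  0.001 -1.   ] open 1.001 grip 0.0 F [ 0.5 -0.3  0. ]
 -> cm [-0.07  0.15  0.13] twist 0.03
```

{"name": "servo_tool", "arguments": {
  "motion": [
    [[-0.05, 0.1, 0.1, 0, -0.6], [-0.05, 0.1, 0.1, 0, -0.3], [-0.05, 0.1, 0.1, 0, -0.1], [-0.05, 0.1, 0.1, 0, 0.1], [-0.05, 0.1, 0.1, 0, 1]]
  ]
}}

```text
time_s: 35.25
eef_pos: [0.4251, 0.3439, 0.0883]
eef_rot: [-0.0, 0.999, -0.053, 0.0]
wrist_force: [0.2, 1.2, 2.1]
opening: 0.437
grasp_force: 60.7
```

{"name": "servo_tool", "arguments": {
  "motion": [
    [[0, 0, 0, 0, 1], [0, 0, 0, 0, 1], [0, 0, 0, 0, 1], [0, 0, 0, 0, 1]]
  ]
}}

```text
time_s: 35.65
eef_pos: [0.4251, 0.3439, 0.0883]
eef_rot: [-0.0, 0.999, -0.053, 0.0]
wrist_force: [-0.2, 1.0, 3.3]
opening: 0.439
grasp_force: 60.7
```

{"name": "servo_tool", "arguments": {
  "motion": [
    [[0, 0, -1, 0, 1], [0, 0, -4, 0, 1], [0, 0, -8, 0, 1], [0, 0, -12, 0, 1], [0, 0, -15, 0, 1]]
  ]
}}

```text
time_s: 36.15
eef_pos: [0.425, 0.3436, 0.2406]
eef_rot: [-0.0, 0.999, -0.053, 0.001]
wrist_force: [0.5, -0.1, -2.8]
opening: 0.432
grasp_force: 60.8
```

{"name": "servo_tool", "arguments": {
  "motion": [
    [[1, 1.6, 0, 0, 1], [3.2, 5.2, 0, 0, 1], [5.4, 8.8, 0, 0, 1], [7.7, 12.6, 0, -0.4, 1], [10, 16.4, 0, -0.8, 1]]
  ]
}}

```text
time_s: 36.65
eef_pos: [0.5068, 0.1685, 0.238]
eef_rot: [0.0, 0.999, -0.046, -0.001]
wrist_force: [1.2, 0.4, -2.7]
opening: 0.438
grasp_force: 60.9
```

```bash
python3 go.py 608.8 -48.4 240 -5.3
```

```text
t 36.65 p [506.8 168.5 238. ] yaw -5.23 Zt [-0.001 -0.    -1.   ] open 0.438 grip 60.9 F [ 1.2  0.4 -2.7]
 -> cm [12.13 20.67 -0.2 ] twist 0.07
```

{"name": "servo_tool", "arguments": {
  "motion": [
    [[2.2, 3.8, 0, 0, 1], [4.4, 7.6, 0, 0, 1], [6.6, 11.4, 0, 0, 1], [8.8, 15.1, 0, 0, 1], [10.6, 18.2, 0, 0, 1]]
  ]
}}

```text
time_s: 37.15
eef_pos: [0.5959, -0.0233, 0.2378]
eef_rot: [0.0, 0.999, -0.047, -0.001]
wrist_force: [0.4, 1.2, -2.3]
opening: 0.435
grasp_force: 61.0
```

{"name": "servo_tool", "arguments": {
  "motion": [
    [[0.9, 1.5, 0, 0, 1], [1.3, 2.2, 0, 0, 1], [1.3, 2.2, 0, 0, 1], [1.3, 2.2, 0, 0, 1], [1.3, 2.2, 0, 0, 1]]
  ]
}}

```text
time_s: 37.65
eef_pos: [0.6063, -0.0424, 0.2381]
eef_rot: [-0.0, 0.999, -0.045, -0.0]
wrist_force: [0.4, -0.2, -2.7]
opening: 0.437
grasp_force: 61.2
```

```bash
python3 go.py 608.5 -48.4 111 -5.3
```

```text
t 37.65 p [606.3 -42.4 238.1] yaw -5.17 Zt [-0.  0. -1.] open 0.437 grip 61.2 F [ 0.4 -0.2 -2.7]
 -> cm [ 0.27  0.58 12.71] twist 0.13
```

{"name": "servo_tool", "arguments": {
  "motion": [
    [[0.1, 0.25, 1, 0.1, 1], [0.25, 0.5, 3, 0.1, 1], [0.25, 0.5, 5, 0.1, 1], [0.25, 0.5, 6, 0.1, 1], [0.25, 0.5, 6, 0.1, 1]]
  ]
}}

```text
time_s: 38.15
eef_pos: [0.6074, -0.0484, 0.1758]
eef_rot: [-0.0, 0.999, -0.047, -0.002]
wrist_force: [-0.6, 1.0, -2.8]
opening: 0.437
grasp_force: 61.2
```

{"name": "servo_tool", "arguments": {
  "motion": [
    [[0, 0, 0, 0, 1], [0, 0, 0, 0, 1], [0, 0, 0, 0, 1]]
  ]
}}

```text
time_s: 38.45
eef_pos: [0.6095, -0.0493, 0.1793]
eef_rot: [0.0, 0.999, -0.047, 0.001]
wrist_force: [-0.7, -0.1, -2.6]
opening: 0.437
grasp_force: 61.2
```

```bash
python3 go.py 608.5 -48.4 111 -5.3
```

```text
t 38.45 p [609.5 -49.3 179.3] yaw -5.37 Zt [ 0.002 -0.001 -1.   ] open 0.437 grip 61.2 F [-0.7 -0.1 -2.6]
 -> cm [-0.11 -0.08  6.83] twist -0.07
```

{"name": "servo_tool", "arguments": {
  "motion": [
    [[-0.05, -0.05, 1, 0, 1], [-0.05, -0.05, 2.5, 0, 1], [-0.05, -0.05, 4, 0, 1], [-0.05, -0.05, 5.2, 0, 1], [-0.05, -0.05, 5.8, 0, 1]]
  ]
}}

```text
time_s: 38.95
eef_pos: [0.607, -0.0483, 0.1174]
eef_rot: [-0.0, 0.999, -0.047, -0.002]
wrist_force: [-0.3, -1.8, -2.3]
opening: 0.439
grasp_force: 61.2
```

{"name": "servo_tool", "arguments": {
  "motion": [
    [[0, 0, 0.2, 0, 1], [0, 0, 0.4, 0, 1], [0, 0, 0.4, 0, 1], [0, 0, 0.4, 0, 1]]
  ]
}}

```text
time_s: 39.35
eef_pos: [0.6088, -0.0487, 0.1167]
eef_rot: [0.0, 0.999, -0.047, 0.001]
wrist_force: [-0.3, 0.7, -2.5]
opening: 0.433
grasp_force: 61.2
```

```bash
python3 go.py 608.5 -48.4 110.8 -5.3
```

```text
t 39.35 p [608.8 -48.7 116.7] yaw -5.37 Zt [ 0.001 -0.    -1.   ] open 0.433 grip 61.2 F [-0.3  0.7 -2.5]
 -> cm [-0.04 -0.03  0.59] twist -0.07
```

{"name": "servo_tool", "arguments": {
  "motion": [
    [[0, 0, 0.15, 0, 1], [0, 0, 0.3, 0, 1], [0, 0, 0.45, 0, 1], [0, 0, 0.45, 0, 1], [0, 0, 0.45, 0, 1]]
  ]
}}

```text
time_s: 39.85
eef_pos: [0.6083, -0.0486, 0.1115]
eef_rot: [-0.0, 0.999, -0.047, -0.0]
wrist_force: [0.3, 0.5, -2.0]
opening: 0.436
grasp_force: 61.2
```

{"name": "servo_tool", "arguments": {
  "motion": [
    [[0, 0, 0.06, 0, 1], [0, 0, 0.12, 0, 1], [0, 0, 0.12, 0, 1]]
  ]
}}

```text
time_s: 40.15
eef_pos: [0.6084, -0.0487, 0.1104]
eef_rot: [0.0, 0.999, -0.047, 0.0]
wrist_force: [-0.1, 0.1, -2.1]
opening: 0.436
grasp_force: 61.3
```

{"name": "servo_tool", "arguments": {
  "motion": [
    [[0, 0, 0.06, 0, 1], [0, 0, 0.1, 0, 1], [0, 0, 0.1, 0, 1]]
  ]
}}

```text
time_s: 40.45
eef_pos: [0.6085, -0.0486, 0.1104]
eef_rot: [0.0, 0.999, -0.047, 0.0]
wrist_force: [-2.7, 0.0, 6.2]
opening: 0.436
grasp_force: 62.3
```

{"name": "servo_tool", "arguments": {
  "motion": [
    [[0, 0, 0, 0, 0], [0, 0, 0, 0, -0.5], [0, 0, 0, 0, -1], [0, 0, 0, 0, -1], [0, 0, 0, 0, -1]]
  ]
}}

```text
time_s: 40.95
eef_pos: [0.6084, -0.0487, 0.1093]
eef_rot: [-0.0, 0.999, -0.047, 0.0]
wrist_force: [0.5, 0.5, 0.5]
opening: 0.996
grasp_force: 0.0
```

{"name": "servo_tool", "arguments": {
  "motion": [
    [[0, 0, -1, 0, -1], [0, 0, -4, 0, -1], [0, 0, -8, 0, -1], [0, 0, -11, 0, -1], [0, 0, -12, 0, -1]]
  ]
}}

```text
time_s: 41.45
eef_pos: [0.6104, -0.0491, 0.2345]
eef_rot: [0.001, 0.999, -0.047, 0.004]
wrist_force: [0.5, 0.4, -0.4]
opening: 1.001
grasp_force: 0.0
```

{"name": "servo_tool", "arguments": {
  "motion": [
    [[-0.5, -1.8, 0, 0, -1], [-1.7, -5.8, 0, 0, -1], [-3, -10.2, 0, 0, -1], [-4.3, -14.6, 0, 0.4, -1], [-5.5, -19, 0, 0.8, -1]]
  ]
}}

```text
time_s: 41.95
eef_pos: [0.5691, 0.1482, 0.2271]
eef_rot: [-0.0, 0.999, -0.054, -0.002]
wrist_force: [1.1, 0.0, -0.5]
opening: 0.996
grasp_force: 0.0
```

{"name": "servo_tool", "arguments": {
  "motion": [
    [[-1.3, -4.4, 0, 0, -1], [-2.6, -8.8, 0, 0, -1], [-3.8, -13, 0, 0, -1], [-4.7, -16.4, 0, 0, -1], [-5, -18.1, 0, 0, -1]]
  ]
}}

```text
time_s: 42.45
eef_pos: [0.5381, 0.3344, 0.2271]
eef_rot: [0.0, 0.999, -0.052, -0.002]
wrist_force: [-0.3, -0.6, 0.1]
opening: 0.998
grasp_force: 0.0
```

{"name": "servo_tool", "arguments": {
  "motion": [
    [[0, 0, 0, 0, -1], [0, 0, 0, 0, -1], [0, 0, 0, 0, -1]]
  ]
}}

```text
time_s: 42.75
eef_pos: [0.5413, 0.3297, 0.2287]
eef_rot: [0.0, 0.999, -0.055, -0.0]
wrist_force: [0.4, -0.2, 0.0]
opening: 0.999
grasp_force: 0.0
```

```bash
python3 go.py 536.3 330.7 90.5 -6.1
python3 - <<'E'
from e import *
from bench import ctrl
c=ctrl.camera("top");np.savez("top5.npz",**c);im=c["pixels"][:,:,::-1]
cv2.imwrite("pics/ch5.png",cv2.resize(im[120:180,188:318],None,fx=6,fy=6,interpolation=cv2.INTER_CUBIC))
W=cloud(c);m=(W[...,2]>.114)&(W[...,2]<.135)&(abs(W[...,0]-.608)<.05)&(abs(W[...,1]+.0486)<.03);print(m.sum(),W[m].mean(0),rect(W[m]))
W=cloud(load("top0.npz"));m=(W[...,2]>.114)&(W[...,2]<.135)&(abs(W[...,0]-.608)<.05)&(abs(W[...,1]+.0486)<.03);print(m.sum(),W[m].mean(0),rect(W[m]))
E
```

```text
t 42.75 p [541.3 329.7 228.7] yaw -6.25 Zt [-0.001 -0.001 -1.   ] open 0.999 grip 0.0 F [ 0.4 -0.2  0. ]
 -> cm [-0.5  -0.05 13.82] twist -0.15
165 [ 0.60726812 -0.04795719  0.1198428 ] [607.8 -47.7  38.2  79.9  84.8]
153 [ 0.6078476  -0.04733691  0.11998431] [607.6 -47.   38.1  79.6  84.5]
```

View pics/ch5.png

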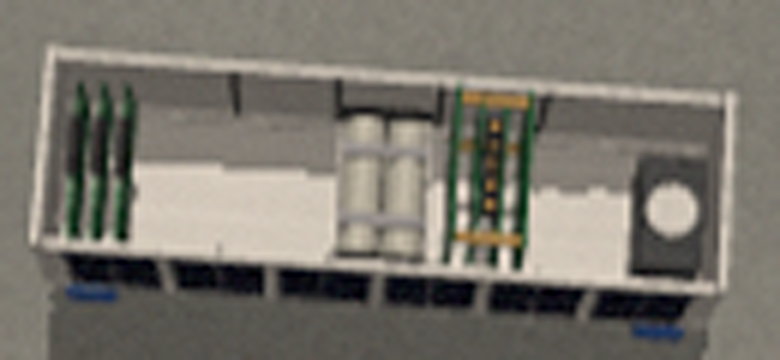

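{"name": "servo_tool", "arguments": {
  "motion": [
    [[-0.5, -0.05, 1, -0.1, -1], [-0.5, -0.05, 4, -0.1, -1], [-0.5, -0.05, 8, -0.1, -1], [-0.5, -0.05, 11, -0.1, -1], [-0.5, -0.05, 12.8, -0.1, -1]]
  ]
}}

```text
time_s: 43.3
eef_pos: [0.5343, 0.3304, 0.0976]
eef_rot: [0.001, 0.999, -0.054, -0.002]
wrist_force: [-0.9, -0.3, 0.1]
opening: 1.004
grasp_force: 0.0
```

{"name": "servo_tool", "arguments": {
  "motion": [
    [[0, 0, 0.5, 0, -1], [0, 0, 0.9, 0, -1], [0, 0, 0.9, 0, -1], [0, 0, 0.9, 0, -1], [0, 0, 0.9, 0, -1]]
  ]
}}

```text
time_s: 43.8
eef_pos: [0.537, 0.3323, 0.0937]
eef_rot: [-0.0, 0.999, -0.053, 0.001]
wrist_force: [0.8, 1.1, 1.0]
opening: 1.005
grasp_force: 0.0
```

```bash
python3 go.py 536.3 330.7 90.5 -6.1
```

```text
t 43.8 p [537.  332.3  93.7] yaw -6.08 Zt [ 0.002  0.001 -1.   ] open 1.005 grip 0.0 F [0.8 1.1 1. ]
 -> cm [-0.05  0.17  0.32] twist 0.02
```

{"name": "servo_tool", "arguments": {
  "motion": [
    [[0, 0.1, 0.15, 0, -0.6], [0, 0.1, 0.3, 0, -0.4], [0, 0.1, 0.3, 0, -0.2], [0, 0.1, 0.3, 0, 0.1], [0, 0.1, 0.3, 0, 1]]
  ]
}}

```text
time_s: 44.3
eef_pos: [0.5363, 0.331, 0.0895]
eef_rot: [0.0, 0.999, -0.053, 0.0]
wrist_force: [-0.7, -0.7, 1.3]
opening: 0.482
grasp_force: 61.4
```

{"name": "servo_tool", "arguments": {
  "motion": [
    [[0, 0, 0, 0, 1], [0, 0, 0, 0, 1], [0, 0, 0, 0, 1], [0, 0, 0, 0, 1]]
  ]
}}

```text
time_s: 44.7
eef_pos: [0.5362, 0.331, 0.0895]
eef_rot: [0.0, 0.999, -0.053, 0.0]
wrist_force: [0.1, -0.9, 1.2]
opening: 0.484
grasp_force: 61.4
```

{"name": "servo_tool", "arguments": {
  "motion": [
    [[0, 0, -1, 0, 1], [0, 0, -4, 0, 1], [0, 0, -8, 0, 1], [0, 0, -12, 0, 1], [0, 0, -15, 0, 1]]
  ]
}}

```text
time_s: 45.2
eef_pos: [0.5362, 0.3313, 0.2421]
eef_rot: [-0.0, 0.999, -0.053, 0.001]
wrist_force: [0.4, 0.9, -3.9]
opening: 0.486
grasp_force: 61.6
```

```bash
python3 go.py 618.3 55.2 240 -5.3
```

```text
t 45.2 p [536.2 331.3 242.1] yaw -6.07 Zt [ 0.001  0.001 -1.   ] open 0.486 grip 61.6 F [ 0.4  0.9 -3.9]
 -> cm [11.08 26.59  0.21] twist -0.77
```

{"name": "servo_tool", "arguments": {
  "motion": [
    [[0.5, 1.2, 0, 0, 1], [1.7, 4.1, 0, 0, 1], [3.2, 7.8, 0, 0, 1], [4.7, 11.4, 0, -0.4, 1], [6.2, 15, 0, -0.8, 1]]
  ]
}}

```text
time_s: 45.7
eef_pos: [0.5809, 0.1732, 0.2369]
eef_rot: [0.0, 0.999, -0.046, -0.002]
wrist_force: [0.4, 0.4, -3.1]
opening: 0.48
grasp_force: 61.7
```

{"name": "servo_tool", "arguments": {
  "motion": [
    [[1.5, 3.7, 0, 0, 1], [2.9, 7.3, 0, 0, 1], [4, 9.8, 0, 0, 1], [4.6, 11.2, 0, 0, 1], [4.7, 11.6, 0, 0, 1]]
  ]
}}

```text
time_s: 46.2
eef_pos: [0.6176, 0.0537, 0.2377]
eef_rot: [-0.0, 0.999, -0.047, -0.001]
wrist_force: [-0.9, -0.1, -3.4]
opening: 0.484
grasp_force: 61.7
```

{"name": "servo_tool", "arguments": {
  "motion": [
    [[0, 0, 0, 0, 1], [0, 0, 2, 0, 1], [0, 0, 4, 0, 1], [0, 0, 5, 0, 1], [0, 0, 5, 0, 1]]
  ]
}}

```text
time_s: 46.7
eef_pos: [0.6164, 0.057, 0.1873]
eef_rot: [-0.0, 0.999, -0.045, -0.002]
wrist_force: [0.8, 0.0, -3.5]
opening: 0.484
grasp_force: 61.8
```

{"name": "servo_tool", "arguments": {
  "motion": [
    [[0, 0, 0, 0, 1], [0, 0, 0, 0, 1], [0, 0, 0, 0, 1]]
  ]
}}

```text
time_s: 47.0
eef_pos: [0.6188, 0.0556, 0.1906]
eef_rot: [0.0, 0.999, -0.046, 0.001]
wrist_force: [0.1, -0.0, -3.4]
opening: 0.483
grasp_force: 61.8
```

```bash
python3 go.py 618 55.2 112 -5.3
```

```text
t 47.0 p [618.8  55.6 190.6] yaw -5.26 Zt [ 0.002 -0.    -1.   ] open 0.483 grip 61.8 F [ 0.1 -0.  -3.4]
 -> cm [-0.07  0.05  7.86] twist 0.04
```

{"name": "servo_tool", "arguments": {
  "motion": [
    [[-0.05, 0.05, 1, 0, 1], [-0.05, 0.05, 3, 0, 1], [-0.05, 0.05, 5, 0, 1], [-0.05, 0.05, 6.3, 0, 1], [-0.05, 0.05, 7, 0, 1]]
  ]
}}

```text
time_s: 47.5
eef_pos: [0.6166, 0.055, 0.1175]
eef_rot: [-0.0, 0.999, -0.046, -0.001]
wrist_force: [-0.2, 0.0, -3.5]
opening: 0.478
grasp_force: 61.8
```

{"name": "servo_tool", "arguments": {
  "motion": [
    [[0, 0, 0.1, 0, 1], [0, 0, 0.2, 0, 1], [0, 0, 0.2, 0, 1], [0, 0, 0.2, 0, 1]]
  ]
}}

```text
time_s: 47.9
eef_pos: [0.6181, 0.055, 0.1183]
eef_rot: [0.0, 0.999, -0.046, 0.001]
wrist_force: [0.9, 0.1, -4.4]
opening: 0.485
grasp_force: 61.8
```

```bash
python3 go.py 618 55.2 111.6 -5.3
```

```text
t 47.9 p [618.1  55.  118.3] yaw -5.27 Zt [ 0.002 -0.    -1.   ] open 0.485 grip 61.8 F [ 0.9  0.1 -4.4]
 -> cm [-0.02 -0.02  0.67] twist 0.03
```

{"name": "servo_tool", "arguments": {
  "motion": [
    [[0, 0, 0.2, 0, 1], [0, 0, 0.4, 0, 1], [0, 0, 0.55, 0, 1], [0, 0, 0.55, 0, 1], [0, 0, 0.55, 0, 1]]
  ]
}}

```text
time_s: 48.4
eef_pos: [0.6174, 0.0551, 0.1118]
eef_rot: [-0.0, 0.999, -0.046, -0.0]
wrist_force: [-0.1, -0.6, -4.0]
opening: 0.481
grasp_force: 61.8
```

{"name": "servo_tool", "arguments": {
  "motion": [
    [[0, 0, 0.06, 0, 1], [0, 0, 0.1, 0, 1], [0, 0, 0.1, 0, 1]]
  ]
}}

```text
time_s: 48.7
eef_pos: [0.6177, 0.0551, 0.1115]
eef_rot: [0.0, 0.999, -0.046, 0.0]
wrist_force: [-2.8, -0.3, 2.3]
opening: 0.48
grasp_force: 62.5
```

Contact made; release, rise, and retreat clear for a check.

{"name": "servo_tool", "arguments": {
  "motion": [
    [[0, 0, 0, 0, 0], [0, 0, 0, 0, -0.5], [0, 0, 0, 0, -1], [0, 0, 0, 0, -1], [0, 0, 0, 0, -1]]
  ]
}}

```text
time_s: 49.2
eef_pos: [0.6176, 0.0551, 0.1109]
eef_rot: [-0.0, 0.999, -0.046, 0.0]
wrist_force: [0.3, 0.2, -0.7]
opening: 1.001
grasp_force: 0.0
```

{"name": "servo_tool", "arguments": {
  "motion": [
    [[0, 0, -1, 0, -1], [0, 0, -4, 0, -1], [0, 0, -8, 0, -1], [0, 0, -12, 0, -1], [0, 0, -14, 0, -1]]
  ]
}}

```text
time_s: 49.7
eef_pos: [0.6192, 0.055, 0.2563]
eef_rot: [0.0, 0.999, -0.046, 0.003]
wrist_force: [0.9, -0.3, 0.4]
opening: 1.002
grasp_force: 0.0
```

{"name": "servo_tool", "arguments": {
  "motion": [
    [[-1, -2, 0, 0, -1], [-3, -6, 0, 0, -1], [-5, -10, 0, 0, -1], [-7, -14, 0, 0, -1], [-9, -18, 0, 0, -1]]
  ]
}}

```text
time_s: 50.2
eef_pos: [0.5438, 0.244, 0.252]
eef_rot: [-0.0, 0.999, -0.046, 0.001]
wrist_force: [-0.6, 0.4, 0.4]
opening: 1.003
grasp_force: 0.0
```

{"name": "servo_tool", "arguments": {
  "motion": [
    [[-1.5, -3, 0, 0, -1], [-3, -6, 0, 0, -1], [-3.5, -7, 0, 0, -1], [-3.5, -7, 0, 0, -1], [-3.5, -7, 0, 0, -1]]
  ]
}}

```text
time_s: 50.7
eef_pos: [0.5165, 0.3147, 0.2512]
eef_rot: [0.0, 0.999, -0.046, 0.0]
wrist_force: [0.2, 0.5, -0.2]
opening: 1.001
grasp_force: 0.0
```

Run:
```python
from e import *
from bench import ctrl
c=ctrl.camera("top");s=ctrl.camera("side")
a=cv2.resize(c["pixels"][110:250,180:395,::-1],None,fx=3,fy=3,interpolation=cv2.INTER_CUBIC)
cv2.imwrite("pics/end.png",np.hstack([a[:420],]))
for n,C in(("before",load("top0.npz")),("after",c)):
    W=cloud(C)
    for k,y,x,z0,z1 in(("comp",-.0486,.608,.114,.135),("radio",.0552,.618,.112,.135),("pack",.0035,.613,.062,.085),("far",-.326,.554,.05,.08)):
        m=(W[...,2]>z0)&(W[...,2]<z1)&(abs(W[...,0]-x)<.05)&(abs(W[...,1]-y)<.028); 
        if m.sum(): print(n,k,m.sum(),W[m].mean(0).round(4),rect(W[m]))
d0=load("top0.npz")["pixels"].astype(int);d=abs(c["pixels"].astype(int)-d0).mean(2)
print("bottle diff",d[210:226,205:220].mean(),"dish diff",d[206:230,275:299].mean())
o=ctrl.get_obs();print(o["time_s"],o["eef_pos"])
```

```text
before comp 153 [ 0.6078 -0.0473  0.12  ] [607.6 -47.   38.1  79.6  84.5]
before radio 387 [0.6175 0.0546 0.1213] [618.1  54.7  41.9  79.6  83.7]
before pack 422 [0.617  0.004  0.0741] [611.    7.3  53.4  99.1  84.4]
after comp 160 [ 0.6088 -0.0481  0.12  ] [609.6 -47.7  37.8  80.1  84.2]
after radio 393 [0.618  0.0552 0.1211] [620.6  55.   41.9  85.4  83.8]
after pack 435 [0.6166 0.0043 0.0744] [611.    7.7  53.5  98.9  83.8]
after far 420 [ 0.5513 -0.3237  0.0616] [ 551.9 -324.5   81.7   48.7    3.9]
bottle diff 3.331944444444445 dish diff 3.0503472222222223
50.8 [0.51678311 0.31413797 0.25098523]
```

View pics/end.png

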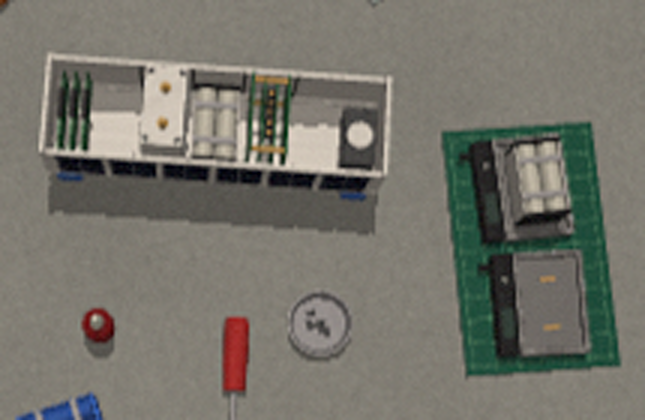

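The final picture shows the radio, fresh pack and computer back in the chassis, all within about 1 mm of their starting places. The spent pack is in the far charger, and the bottle and dish have not moved.

```bash
python3 -c "
from bench import ctrl
print(ctrl.hand_in())"
```

```text
the job is handed in; nothing more can be done
None
```

The job is done and handed in at about 51 s: the spent pack is in the formerly empty charger, the fresh pack is in the chassis, the radio and computer are back within about 1 mm of where they started, and the glue bottle and screw dish are undisturbed.

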